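Load the loan crate from a stack of finds boxes and slide its hatch shut

ROBOT

A 6-joint arm with a two-finger parallel gripper is mounted at the origin on the work surface. World frame = base frame: x ahead of the robot, y to its left, z up, the work surface at z = 0. Lengths are in mm, angles in rad, forces in N, time in s.
With the tool pointing down it reaches from about 375 to 825 mm from the base axis. Payload 5.5 kg.
Tool frame: the origin (TCP) lies between the finger pads; the fingertips stand 17 mm ahead of it and the grasp point (between the pads) lies 2 mm behind it; y points along the fingers, z is the direction in which the jaws open and shut, and the axes are right-handed (so a half turn about y gives the same grasp; the last joint's range is limited). The gripper opens to 85 mm and grips with 20 to 120 N. Pads are 22 mm wide; open, the fingers measure 114 mm over their backs; the gripper's body (76 mm by 85 mm) begins 54 mm behind the grasp point. The pads swing forward as they close: fully open they stand 13 mm farther back than shut.
Start: joints at [1.271, 0.314, -0.047, 1.21, 0, 1.571], TCP at [177.194, 573.234, 248.299] pointing down, gripper open.
Joint ranges: [-2.67, 2.67], [-0.69, 1.73], [-1.03, 1.25], [-2.08, 2.16], [-1.42, 1.45], [-3.14, 3.14]. Speed limits (rad/s): [2.39, 2.39, 3.01, 3.14, 3.14, 3.14].

INTERFACE

Orientations are given as a unit quaternion [w, x, y, z].
In Python, from workcell import robot, optics, order, spotter gives the robot as it stands.
- The arm moves only by the tool carry_out, never from a script. Its argument "increments" is a list of rows, each a list of 5 numbers: the finger opening in m, from 0 to 0.0854, then the shift along the tool's x, y, z in m, then the turn about the tool's y in rad. A call has 1 to 5 rows; each row is the pose to reach, as a shift and turn from the pose measured when the call began, along the tool's axes at that moment; what a row does not reach only later rows make up. A row lasts 1/10 s, in which the tool goes at most 50 mm and 8.59 degrees, less where a joint would pass 70% of its speed; a pose out of reach is approached as far as the arm can. A call with a gripper value outside its range is refused whole. The fingers move at their own pace and stop on an object; "grip_force" is the grip in N (left out, the last holds). Time passes only in rows, so rows that repeat a pose let the fingers close. It gives the time, the measured TCP pose, the force and the opening at its end, in the units of the state.
- robot.get_obs(): the state, without advancing time (a new reading comes with each control period).
- optics.snapshot(name): name is "scene" or "top" or "wrist"; returns the picture (480x640x3 uint8, red, green, blue); there is no depth.
- optics.calibration(name): a dict with "vfov" (degrees; the focal length in pixels is half the picture's height over the tangent of half this angle, whatever the lens; pixels are square), "cx", "cy" (the principal point, pixels), "rvec" (rotation vector, rad) and "tvec" (3), from world to camera coordinates, as OpenCV has them; the wrist camera has in their place "mount" (4x4, takes a point from camera to tool coordinates, whose origin is the TCP and whose axes are the tool frame's). Camera axes: x right, y down, z forward; pixel columns grow to the right and rows downward; lengths in mm; the calibration is good to about 2 mm. A picture is of the moment at which its call begins: read the wrist's pose just before it. calibration takes no time and is no camera call.
- order.sign_off(): hands the job in, once; it reports no verdict.
Trained networks look in the newest picture that a camera, given by its name, has taken for a name from the list of things; names that differ only in an ending like _2 or _b are one class to them, and where a whole thing is asked for, a point or a joint stands for the part that bears it (a point fixed in the world has none). Each returns a list of dicts, best first, with "conf" (0 to 1); they miss things now and then, are a little off and sometimes report something else, mostly with a low value. They report only what shows in the picture. A call takes as long as a camera call. They do not tell look-alikes from the thing itself.
- spotter.boxes_of(name, camera): "pixel" ([column, row] in pixels, amid what is visible of it).
- spotter.regions_of(name, camera): "region" (480x640 bool, what is visible of it) and "pixel" ([column, row] in pixels, amid what is visible of it).
- spotter.spot_point(name, camera): "pixel" ([column, row] in pixels: a listed point, or the origin of a listed thing).
The state is a dict: "clock": time; "joints": joint angles; "joint_vel": joint speeds; "effort": joint torques, N m; "tcp_pos": TCP position; "ee_rot": TCP orientation; "contact_force": force on the tool from outside, world axes, zero at the start; "wrist_torque": the same for the moment, N m; "opening": finger opening in mm.
Only numpy, scipy, OpenCV 4.12 (cv2) and the standard library are available. Lean on these libraries where they do the work, as an engineer would, in place of code of your own. Each camera call takes 0.05 s, during which the arm holds its last target.

TASK

Take the middle box out of the stack of three by lifting the top box off, lay the middle box flat in the open bay of the transport crate, and set the top box back squarely on the bottom box, which stays where it is. Then push the crate's sliding hatch along its track until it is fully home against the frame, without slamming it. The finds are fragile: keep the boxes level, set them down rather than dropping them, and leave the pottery on the table alone.

Things in the scene. Friction and masses are not known exactly. Their poses are not given: they have to be found in the camera images.
- box_lower: Flat lidded cardboard finds box, one of three alike: 104 mm long (its x), 60 mm wide (its y), 40 mm high, flat top and bottom, blank white label on the lid, about 0.3 kg. Origin at its centre, half-way up. At the start it is the bottom one of the stack, standing on the table; the two above lie on it nearly in line.
- box_mid: Flat lidded cardboard finds box, one of three alike: 104 mm long (its x), 60 mm wide (its y), 40 mm high, flat top and bottom, blank white label on the lid, about 0.3 kg. Origin at its centre, half-way up. At the start it is the middle one of the stack: the one that goes into the crate.
- box_upper: Flat lidded cardboard finds box, one of three alike: 104 mm long (its x), 60 mm wide (its y), 40 mm high, flat top and bottom, blank white label on the lid, about 0.3 kg. Origin at its centre, half-way up. At the start it is the top one of the stack. The table next to the stack, on the side away from the crate, is free for setting it aside (0.17 m along world y from the stack's centre).
- crate: Low plywood transport crate fixed to the table, 200 mm (its x) by 400 mm (its y); walls and aluminium tracks 77 mm high. Origin under its centre at table height, z up. The half at -y is decked over; the half at +y is the open bay, ending in the closing frame, whose inner face lies at y = +190 mm. The open hatch stands above the decked half; closed, it covers the bay.
- bay (a point): Centre of the bay's floor, 8 mm above the table, 97.5 mm from the crate's centre towards its +y; axes as the crate's. The bay is 180 mm (x) by 185 mm (y) inside, narrowed to 162 mm (x) at the top by the tracks' lips; the closing frame's inner face is 92.5 mm from this point towards +y. The closed hatch's underside is 54 mm above the floor.
- hatch (a joint): How far the crate's sliding hatch is open, m: 0 = closed against the frame, 0.185 = fully open; it closes towards the crate's +y. Open by q, it leaves uncovered the q m of bay next to the closing frame. It slides with about 1.5 to 3 N and stays where it is left: no spring or latch. Brown wood panel, 176 mm (x) by 189 mm (y), top face 70 mm above the table.
- grip (a point): Centre of the hatch's grip, a black bar standing on the middle of the panel: 100 mm along x, 16 mm along y, 28 mm high (from 70 to 98 mm above the table); this point is half-way up it, 84 mm above the table. Axes as the bay's.
- juglet_mid (a point): Bystander: small terracotta juglet, 72 mm across, 90 mm high, with a side handle reaching 40 mm from its axis. Point on its axis, half-way up.
- goblet_mid (a point): Bystander: pale footed goblet, 92 mm across, 75 mm high. Point on its axis, half-way up.
- pot_mid (a point): Bystander: squat terracotta pot, 86 mm across, 66 mm high. Point on its axis, half-way up.
Mind the look-alikes: they are no part of the job. Leave any red or turquoise look-alike of the box_mid alone.

How it is judged (in metres and radians):
On the way, in this order (a step that is already met when the one before it is completed fails the run):
1. the middle box lies flat on the floor of the crate's bay (x of box_mid in the frame of bay between -0.075 and 0.075 m and y of box_mid in the frame of bay between -0.085 and 0.085 m and z of box_mid in the frame of bay between 0.012 and 0.028 m and angle between box_mid's own z axis and vertical below 0.12 rad), for 0.2 s.
2. the hatch is pushed home against the frame (value of joint hatch below 0.004 m), for 0.2 s.
At the end, for the whole second after the job is handed in: The former middle box lies flat on the bay floor; the hatch is within 4 mm of the frame; the former top box rests on the bottom box, centred within 12 mm and aligned within 0.15 rad; the bottom box is within 30 mm of its start; all three boxes level and at rest (all of step 1 and value of joint hatch below 0.004 m and horizontal distance between box_upper and box_lower below 0.012 m and z of box_upper in the frame of box_lower between 0.037 and 0.043 m and angle between the x axis of box_upper and the x axis of box_lower, either way round below 0.15 rad and angle between each of box_upper, box_lower's own z axis and vertical below 0.05 rad and distance of box_lower from where it was at the start of the episode below 0.03 m and linear speed of each of box_lower, box_mid, box_upper below 0.02 m/s); the robot touches nothing.
It fails at once if a box is tipped more than 0.5 rad (angle between any of box_lower, box_mid, box_upper's own z axis and vertical above 0.5 rad).
It fails at once if a box is dropped (falls free of the fingers faster than 0.8 m/s, a drop of more than about 3 cm) ((linear speed of box_lower above 0.8 m/s and contact force between the fingers and box_lower below 0.2 N) or (linear speed of box_mid above 0.8 m/s and contact force between the fingers and box_mid below 0.2 N) or (linear speed of box_upper above 0.8 m/s and contact force between the fingers and box_upper below 0.2 N)).
It fails at once if the hatch is slammed (closes faster than 0.5 m/s) (velocity of joint hatch below -0.5 m/s).
It fails at once if a piece of pottery is shifted more than 30 mm or knocked over (distance of any of juglet_mid, goblet_mid, pot_mid from where it was at the start of the episode above 0.03 m or angle between any of juglet_mid, goblet_mid, pot_mid's own z axis and vertical above 0.4 rad).
It also fails if it takes over 72 s, if anything falls off the work surface, if the arm or the gripper's body presses on something with over 40 N, if the wrist force passes 120 N, or if a joint passes its speed limit or range.

## Working session

There is one attempt and no reset: what is moved stays moved. The work goes in short steps, Python scripts to look and compute and a tool call to move; the robot and the scene stay as the last step left them, time stands still between calls to the robot, and variables do not carry over. Pictures are saved under pics/ and viewed, and the job is handed in when it is done.

Besides the shell and the picture viewer there is one more tool, called after "Request:" as name(argument=value, ...) on one line, values as JSON. carry_out: Moves the arm, as the interface text tells. Its arguments: {"type":"object","properties":{"increments":{"type":"array"},"grip_force":{"type":"number"}},"required":["increments"]}

```bash
ls; mkdir -p pics
python3 - <<'E'
from workcell import robot, optics, order, spotter
import cv2
o=robot.get_obs(); print(o)
for n in ['scene','top','wrist']:
    im=optics.snapshot(n); cv2.imwrite(f'pics/{n}0.png',im[:,:,::-1]); print(n,optics.calibration(n))
E
```

```text
pics
{'clock': 0.0, 'joints': array([ 1.27104897e+00,  3.14222568e-01, -4.80911949e-02,  1.21019790e+00,
       -2.19525367e-05,  1.57079220e+00]), 'joint_vel': array([ 0.00046507,  0.00029332, -0.00165492,  0.00195043, -0.00033787,
       -0.0002154 ]), 'effort': array([-2.12938253e-04, -5.39590287e+01,  3.39751840e+01,  1.88627641e-02,
        2.04164911e-05,  8.00695318e-06]), 'tcp_pos': array([177.00974209, 572.71353576, 247.43130154]), 'ee_rot': array([-0.69857922,  0.69978086, -0.10566179,  0.10549603]), 'contact_force': array([0.03995427, 0.550891  , 0.26775614]), 'wrist_torque': array([-0.01764024,  0.00120029, -0.02758892]), 'opening': 85.28450011194533}
scene {'vfov': 49.55793989340521, 'cx': 309.0814905730721, 'cy': 235.65100245833088, 'rvec': array([ 2.08043507,  0.82078634, -0.40067892]), 'tvec': array([-385.59467875, -176.7098494 , 1671.61466826])}
top {'vfov': 46.58320845813472, 'cx': 314.8991729951357, 'cy': 233.8701944535607, 'rvec': array([ 2.17118842, -2.18811785,  0.1038919 ]), 'tvec': array([ -33.22383597,  569.4643244 , 1478.26260549])}
wrist {'vfov': 67.32937038254686, 'cx': 322.72785592098296, 'cy': 235.8208712511237, 'mount': array([[-2.27512165e-04,  9.59694245e-01,  2.81046090e-01,
        -7.28039589e+01],
       [-3.12627142e-04, -2.81046152e-01,  9.59694203e-01,
        -1.25430742e+02],
       [ 9.99999925e-01,  1.30479470e-04,  3.63967887e-04,
        -8.80395186e-02],
       [ 0.00000000e+00,  0.00000000e+00,  0.00000000e+00,
         1.00000000e+00]])}
```

View pics/scene0.png

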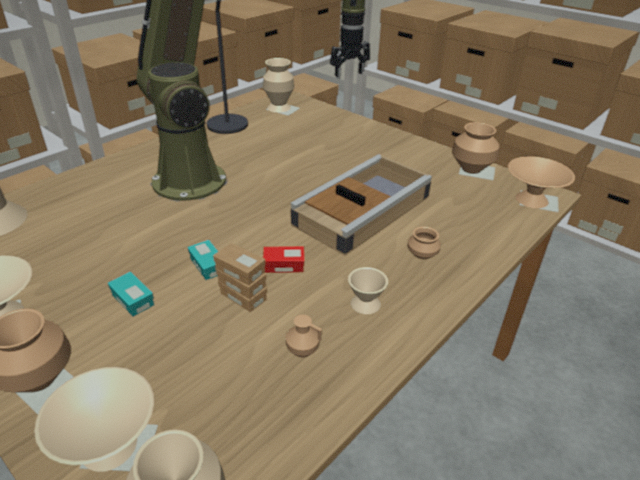

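View pics/top0.png

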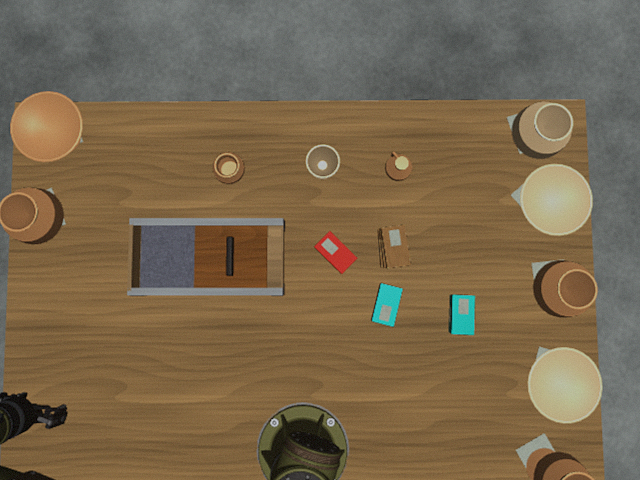

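View pics/wrist0.png

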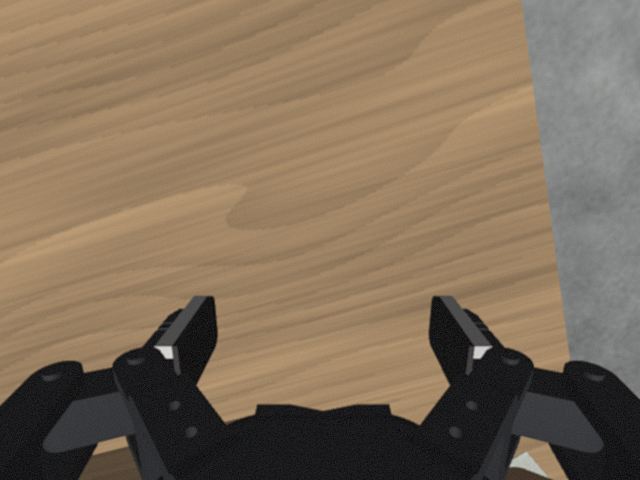

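```bash
cat > h.py <<'E'
import numpy as np, cv2
from scipy.spatial.transform import Rotation as R
from workcell import robot, optics, order, spotter
def K(c):
    f=240/np.tan(np.radians(c['vfov']/2)); return np.array([[f,0,c['cx']],[0,f,c['cy']],[0,0,1]])
def tool(o=None):
    o=o or robot.get_obs(); q=o['ee_rot']; T=np.eye(4); T[:3,:3]=R.from_quat([q[1],q[2],q[3],q[0]]).as_matrix(); T[:3,3]=o['tcp_pos']; return T
def cam(name,o=None):
    """K, Rcw (world->cam), t"""
    c=optics.calibration(name)
    if 'mount' in c:
        M=np.linalg.inv(tool(o)@c['mount']); return K(c),M[:3,:3],M[:3,3]
    return K(c),cv2.Rodrigues(c['rvec'])[0],c['tvec']
def toz(C,px,z):
    k,r,t=C; p=np.atleast_2d(np.asarray(px,float)); d=np.c_[p,np.ones(len(p))]@np.linalg.inv(k).T@r; o=-r.T@t
    return o+d*((z-o[2])/d[:,2])[:,None]
def proj(C,P):
    k,r,t=C; q=(np.atleast_2d(P)@r.T+t)@k.T; return q[:,:2]/q[:,2:]
def snap(name,fn):
    o=robot.get_obs(); im=optics.snapshot(name); cv2.imwrite('pics/'+fn,im[:,:,::-1]); return im,cam(name,o)
def corners(x,y,yaw,zs,L=104,W=60):
    c,s=np.cos(yaw),np.sin(yaw); a=np.array([[1,1],[1,-1],[-1,-1],[-1,1]])*[L/2,W/2]
    return np.array([[x+c*u-s*v,y+s*u+c*v,z] for z in zs for u,v in a])
E
python3 - <<'E'
from h import *
o=robot.get_obs(); print(o['clock'],np.round(tool(o),3))
C=cam('top'); D=cam('scene')
optics.snapshot('top');optics.snapshot('scene')
for n,z in [('box_upper',100),('crate',0),('bay',8),('grip',84),('juglet_mid',45),('goblet_mid',37),('pot_mid',33)]:
    for cn,cc in (('top',C),('scene',D)):
        for d in spotter.spot_point(n,cn)[:4]:
            print(n,cn,round(d['conf'],2),np.round(d['pixel'],1),np.round(toz(cc,d['pixel'],z)[0],1))
print(robot.get_obs()['clock'])
E
python3 - <<'E'
import cv2
a=cv2.imread('pics/scene0.png'); b=cv2.imread('pics/top0.png')
cv2.imwrite('pics/c1.png',cv2.resize(a[210:330,170:330],None,fx=5,fy=5,interpolation=cv2.INTER_CUBIC))
cv2.imwrite('pics/c2.png',cv2.resize(b[200:320,310:470],None,fx=5,fy=5,interpolation=cv2.INTER_CUBIC))
E
```

```text
0.15 [[ 9.55000e-01 -0.00000e+00  2.95000e-01  1.77078e+02]
 [-2.95000e-01 -1.00000e-03  9.55000e-01  5.72829e+02]
 [ 0.00000e+00 -1.00000e+00 -1.00000e-03  2.47647e+02]
 [ 0.00000e+00  0.00000e+00  0.00000e+00  1.00000e+00]]
box_upper top 0.69 [396.1 245.8] [ 530.4 -244.7  100. ]
box_upper scene 0.8 [241.1 263.5] [ 532.9 -237.5  100. ]
crate top 0.68 [210.1 259. ] [504.7 248.6   0. ]
crate scene 0.76 [360.9 214.5] [520.7 228.9   0. ]
bay top 0.69 [170.7 257.9] [508.2 353.9   8. ]
bay top 0.68 [213.1 258.6] [505.4 239.    8. ]
bay scene 0.69 [381.8 194.4] [505.8 350.8   8. ]
grip top 0.75 [231.4 252.6] [517.1 178.7  84. ]
grip scene 0.96 [345.6 196.6] [507.5 167.6  84. ]
juglet_mid top 0.65 [395.9 166.3] [ 748.5 -257.1   45. ]
juglet_mid scene 0.58 [302.9 334.5] [ 748.6 -261.2   45. ]
goblet_mid top 0.56 [318.4 166.3] [751.6 -48.5  37. ]
goblet_mid scene 0.94 [365.4 289. ] [752.2 -52.8  37. ]
pot_mid top 0.67 [226.  166.5] [753.5 201.8  33. ]
pot_mid top 0.58 [399.3 245.8] [ 534.7 -263.6   33. ]
pot_mid top 0.18 [318.1 166.9] [750.8 -47.7  33. ]
pot_mid scene 0.88 [423.4 243.9] [752.8 193.7  33. ]
pot_mid scene 0.4 [381.5 194.7] [528.5 314.6  33. ]
pot_mid scene 0.18 [238.6 274. ] [ 494.  -217.3   33. ]
0.95
```

View pics/c1.png

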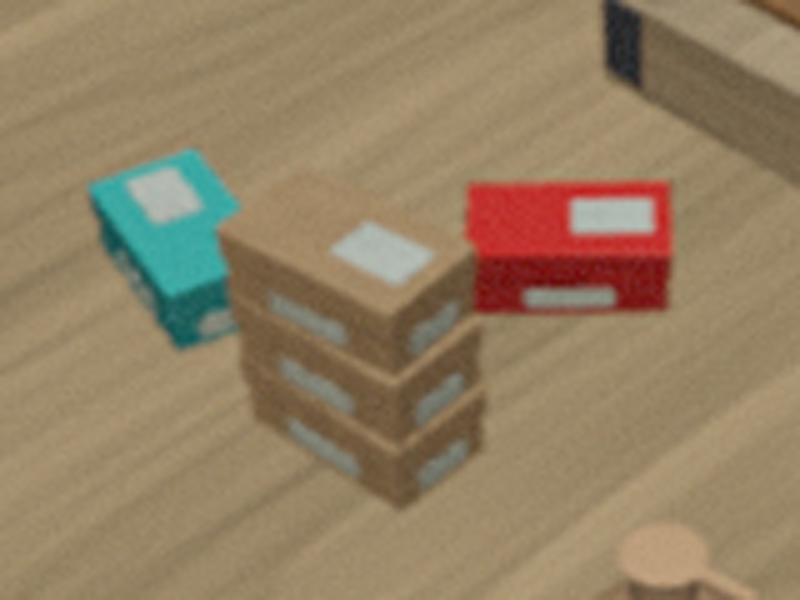

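View pics/c2.png

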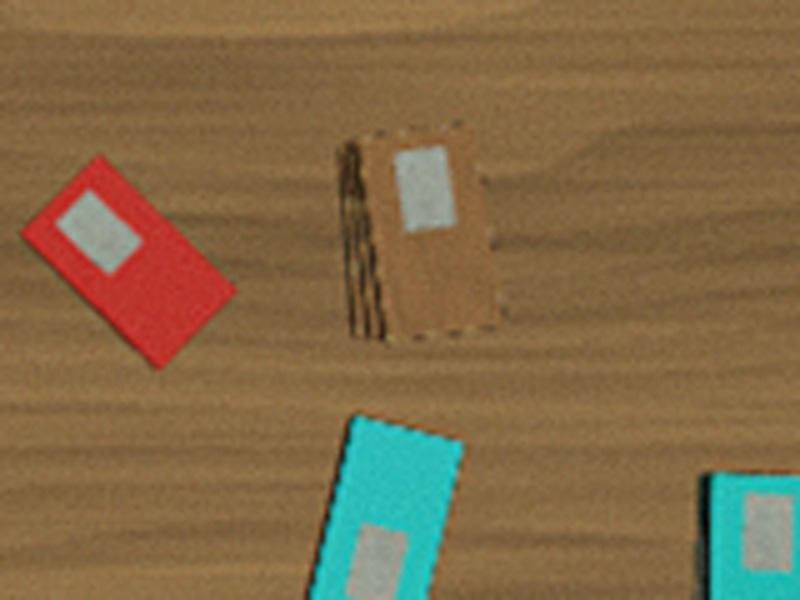

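Request:
carry_out(increments=[[0.085, 0.037, -0.005, -0.03, -0.08], [0.085, 0.074, -0.01, -0.055, -0.16], [0.085, 0.111, -0.02, -0.083, -0.24], [0.085, 0.148, -0.03, -0.11, -0.32], [0.085, 0.185, -0.04, -0.138, -0.4]])

```text
clock: 1.45
tcp_pos: [313.9, 385.3, 288.8]
ee_rot: [0.706, -0.706, -0.037, 0.037]
contact_force: [1.7, -0.1, -0.2]
opening: 84.9
```

```bash
cat >> h.py <<'E'
def go(x,y,z,yaw,o=None):
    """increments to reach the world TCP x,y,z (mm) with tool x axis at yaw"""
    T=tool(o); d=T[:3,:3].T@(np.array([x,y,z])-T[:3,3]); cur=np.arctan2(T[1,0],T[0,0])
    dy=(yaw-cur+np.pi)%(2*np.pi)-np.pi
    print('TCP',np.round(T[:3,3],1),'yaw',round(cur,4),'-> inc',np.round(d/1000,4),'turn',round(-dy,4),'n>=',round(np.linalg.norm(d)/50,1),round(abs(dy)/.15,1)); return d
E
python3 - <<'E'
from h import *
o=robot.get_obs(); print(o['clock'],np.round(tool(o),3)); go(530,-245,300,0.13)
E
```

```text
1.45 [[ 9.95000e-01  0.00000e+00 -1.04000e-01  3.13948e+02]
 [ 1.04000e-01  0.00000e+00  9.95000e-01  3.85313e+02]
 [ 0.00000e+00 -1.00000e+00  0.00000e+00  2.88792e+02]
 [ 0.00000e+00  0.00000e+00  0.00000e+00  1.00000e+00]]
TCP [313.9 385.3 288.8] yaw 0.1041 -> inc [ 0.1494 -0.0113 -0.6493] turn -0.0259 n>= 13.3 0.2
```

Request:
carry_out(increments=[[0.085, 0.035, -0.006, -0.025, 0.02], [0.085, 0.07, -0.012, -0.05, 0.04], [0.085, 0.1, -0.018, -0.075, 0.06], [0.085, 0.13, -0.024, -0.1, 0.08], [0.085, 0.15, -0.03, -0.11, 0.1]])

```text
clock: 1.95
tcp_pos: [476.5, 289.3, 319.2]
ee_rot: [-0.707, 0.707, 0.001, 0.0]
contact_force: [-0.7, 1.0, 0.3]
opening: 85.1
```

Run:
```python
from h import *
im,C=snap('wrist','w1.png'); o=robot.get_obs(); print(o['tcp_pos'])
for n,z in [('bay',8),('grip',84),('crate',0)]:
    for d in spotter.spot_point(n,'wrist')[:3]:
        print(n,round(d['conf'],2),np.round(d['pixel'],1),np.round(toz(C,d['pixel'],z)[0],1))
```

```text
[479.10544382 289.17359043 319.81069784]
bay 0.62 [369.8 219.7] [511.  348.5   8. ]
grip 0.8 [223.4 234.3] [508.1 186.3  84. ]
crate 0.67 [290.5 216.9] [509.4 249.    0. ]
```

View pics/w1.png

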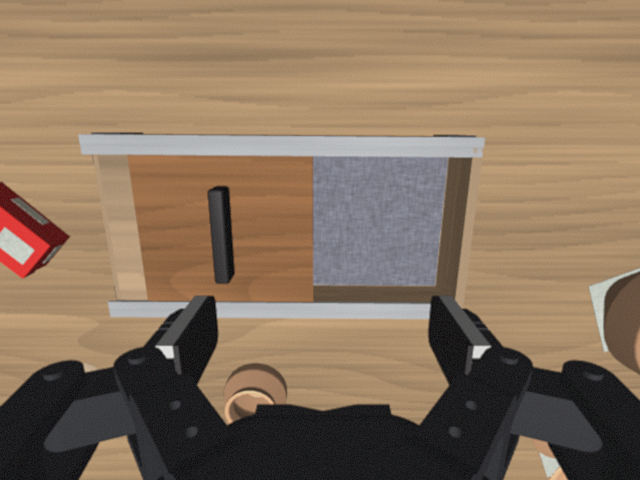

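Run:
```python
from h import *
import pickle
C=cam('wrist')
def P(n,px,z): print(n,np.round(toz(C,px,z),1).tolist())
P('rail near outer',[(80,136),(482,139)],77)
P('rail near inner/top',[(82,154),(482,157)],77)
P('rail far outer L,R',[(110,318),(464,319)],77)
P('rail far inner',[(108,302),(466,306)],77)
P('hatch lead',[(313,157),(313,302)],70)
P('hatch trail',[(129,156),(147,301)],70)
P('grip top ends',[(219,187),(225,282)],98)
P('floor right',[(446,157),(436,286)],8)
P('frame inner top',[(471,159),(458,305)],77)
im=cv2.imread('pics/w1.png'); cv2.imwrite('pics/c3.png',cv2.resize(im[120:330,290:500],None,fx=2.8,fy=2.8,interpolation=cv2.INTER_CUBIC))
```

```text
rail near outer [[408.0, 53.4, 77.0], [409.5, 448.4, 77.0]]
rail near inner/top [[425.3, 52.2, 77.0], [426.9, 450.6, 77.0]]
rail far outer L,R [[607.5, 50.5, 77.0], [607.5, 453.2, 77.0]]
rail far inner [[587.4, 51.5, 77.0], [591.1, 453.6, 77.0]]
hatch lead [[427.9, 281.8, 70.0], [590.2, 281.1, 70.0]]
hatch trail [[427.6, 95.0, 70.0], [589.6, 91.6, 70.0]]
grip top ends [[454.5, 191.9, 98.0], [553.5, 190.5, 98.0]]
floor right [[431.7, 437.9, 8.0], [597.8, 441.3, 8.0]]
frame inner top [[428.8, 439.9, 77.0], [589.9, 444.4, 77.0]]
```

View pics/c3.png

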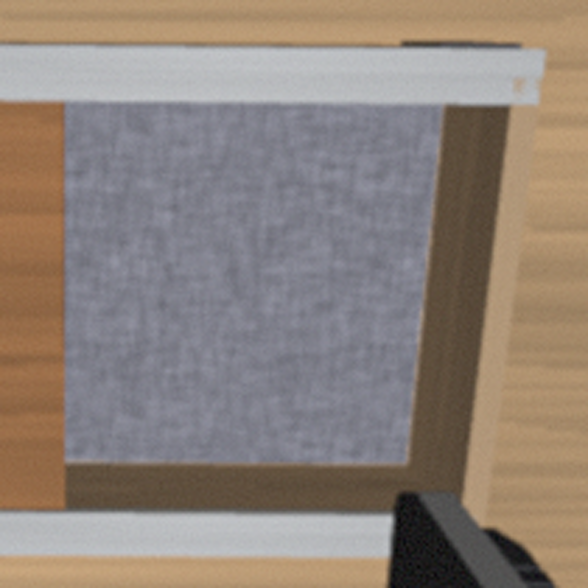

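Run:
```python
from h import *
go(530,-245,300,0.13)
```

```text
TCP [474.6 291.3 318.6] yaw 0.0032 -> inc [ 0.0537  0.0184 -0.5365] turn -0.1268 n>= 10.8 0.8
```

Request:
carry_out(increments=[[0.085, 0.005, 0, -0.04, -0.02], [0.085, 0.01, 0, -0.085, -0.04], [0.085, 0.015, 0, -0.13, -0.06], [0.085, 0.02, 0, -0.18, -0.08], [0.085, 0.025, 0.005, -0.23, -0.1]])

```text
clock: 2.65
tcp_pos: [499.5, 61.6, 314.0]
ee_rot: [0.706, -0.706, -0.038, 0.038]
contact_force: [-0.1, -0.1, -0.1]
opening: 84.8
```

Run:
```python
from h import *
for i in range(4):
  o=robot.get_obs(); print(o['clock'],o['tcp_pos'],o['joints'])
go(530,-245,300,0.13)
```

```text
2.65 [499.50532386  61.64684214 313.99441134] [ 1.22318848e-01  1.10641640e-01 -1.51754861e-01  1.30754124e+00
  7.63203885e-04  1.53168179e-02]
2.65 [499.50532386  61.64684214 313.99441134] [ 1.22318848e-01  1.10641640e-01 -1.51754861e-01  1.30754124e+00
  7.63203885e-04  1.53168179e-02]
2.65 [499.50532386  61.64684214 313.99441134] [ 1.22318848e-01  1.10641640e-01 -1.51754861e-01  1.30754124e+00
  7.63203885e-04  1.53168179e-02]
2.65 [499.50532386  61.64684214 313.99441134] [ 1.22318848e-01  1.10641640e-01 -1.51754861e-01  1.30754124e+00
  7.63203885e-04  1.53168179e-02]
TCP [499.5  61.6 314. ] yaw 0.107 -> inc [-0.0024  0.0138 -0.3082] turn -0.023 n>= 6.2 0.2
```

Request:
carry_out(increments=[[0.085, 0, 0, -0.045, 0], [0.085, 0, 0, -0.09, 0], [0.085, 0, 0.005, -0.14, -0.01], [0.085, 0, 0.005, -0.185, -0.02], [0.085, 0, 0.01, -0.23, -0.02]])

```text
clock: 3.15
tcp_pos: [523.9, -167.5, 304.2]
ee_rot: [0.706, -0.705, -0.046, 0.045]
contact_force: [0.6, 0.2, 0.1]
opening: 85.3
```

Request:
carry_out(increments=[[0.085, 0, 0, -0.04, 0], [0.085, 0, 0, -0.07, 0], [0.085, 0, 0, -0.078, 0], [0.085, 0, 0, -0.078, 0]])

```text
clock: 3.55
tcp_pos: [533.7, -244.6, 303.6]
ee_rot: [0.706, -0.705, -0.046, 0.045]
contact_force: [-0.4, -0.1, -0.6]
opening: 85.2
```

Run:
```python
from h import *
im,C=snap('wrist','w2.png'); o=robot.get_obs(); print(o['tcp_pos'])
print([ (d['conf'],d['pixel'],toz(C,d['pixel'],100)) for d in spotter.spot_point('box_upper','wrist')])
go(530,-245,300,0.13)
```

```text
[ 533.71016224 -243.69980969  303.85623726]
[(0.64, [325.8, 205.4], array([[ 527.75352659, -241.50178414,  100.        ]]))]
TCP [ 533.8 -243.3  304. ] yaw 0.1305 -> inc [-0.004   0.004  -0.0012] turn 0.0005 n>= 0.1 0.0
```

View pics/w2.png

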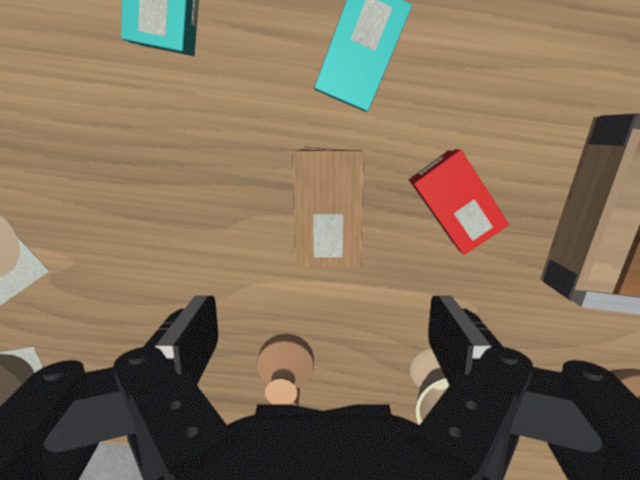

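Run:
```python
from h import *
C=cam('wrist')
p=toz(C,[(294,151),(363,150),(361,266),(296,266)],120); print(np.round(p,1))
c=p.mean(0); d=(p[2]+p[3]-p[0]-p[1])/2; print(c,np.linalg.norm(d),np.arctan2(d[1],d[0]), np.linalg.norm(p[0]-p[1]),np.linalg.norm(p[2]-p[3]))
im=cv2.imread('pics/w2.png'); cv2.imwrite('pics/c4.png',cv2.resize(im[130:290,260:400],None,fx=3.7,fy=3.7,interpolation=cv2.INTER_CUBIC))
```

```text
[[ 481.5 -273.4  120. ]
 [ 473.1 -216.3  120. ]
 [ 575.8 -201.4  120. ]
 [ 583.5 -260.5  120. ]]
[ 528.46861041 -237.89716031  120.        ] 103.28840737150652 0.13534649657986333 57.73315160789998 59.649605825795184
```

View pics/c4.png

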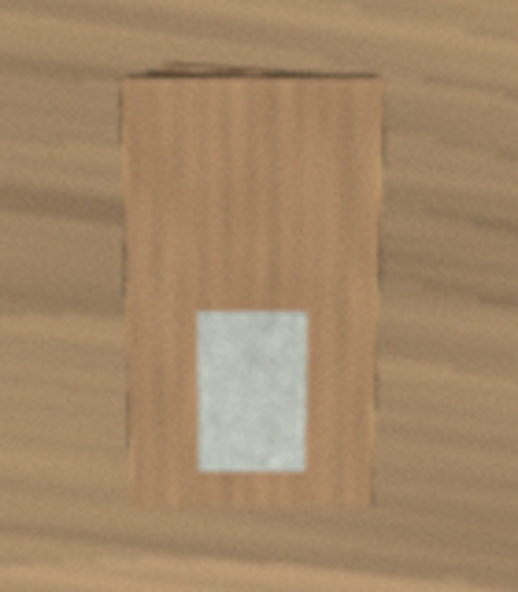

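Run:
```python
from h import *
go(528.5,-238,105,0.133)
```

```text
TCP [ 533.8 -243.3  304. ] yaw 0.1305 -> inc [-0.0048  0.199   0.0055] turn -0.0025 n>= 4.0 0.0
```

Request:
carry_out(increments=[[0.085, -0.0025, 0.04, 0.003, 0], [0.085, -0.005, 0.08, 0.0055, 0], [0.085, -0.005, 0.12, 0.0055, 0], [0.085, -0.005, 0.14, 0.0055, 0], [0.085, -0.005, 0.14, 0.0055, 0]])

```text
clock: 4.15
tcp_pos: [525.9, -235.2, 161.0]
ee_rot: [0.707, -0.704, -0.046, 0.048]
contact_force: [-1.3, 0.1, -0.2]
opening: 85.0
```

Run:
```python
from h import *
im,C=snap('wrist','w3.png'); o=robot.get_obs(); 
go(528.5,-238,105,0.133)
```

```text
TCP [ 527.3 -236.1  163.3] yaw 0.1326 -> inc [ 0.001   0.0583 -0.0023] turn -0.0004 n>= 1.2 0.0
```

View pics/w3.png

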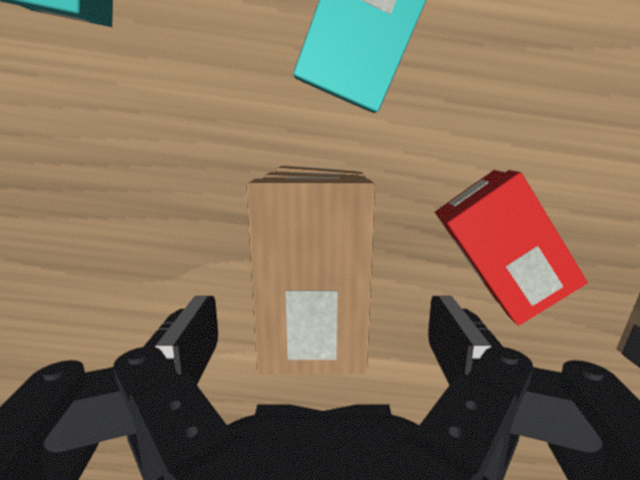

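Run:
```python
from h import *
C=cam('wrist')
p=toz(C,[(249,183),(375,183),(368,374),(257,374)],120); print(np.round(p,1))
c=p.mean(0); d=(p[2]+p[3]-p[0]-p[1])/2; yaw=np.arctan2(d[1],d[0]); print(c,np.linalg.norm(d),yaw, np.linalg.norm(p[0]-p[1]),np.linalg.norm(p[2]-p[3]))
go(c[0],c[1],105,yaw)
```

```text
[[ 483.1 -276.1  120. ]
 [ 475.3 -217.6  120. ]
 [ 579.3 -203.3  120. ]
 [ 587.2 -263.8  120. ]]
[ 531.21936871 -240.19581522  120.        ] 104.83558999952426 0.12712432126765594 58.94359478219169 60.97777829512744
TCP [ 527.3 -236.1  163.3] yaw 0.1326 -> inc [ 0.0034  0.0583 -0.0048] turn 0.0055 n>= 1.2 0.0
```

Request:
carry_out(increments=[[0.085, 0.0035, 0.015, -0.005, 0.005], [0.085, 0.0035, 0.035, -0.005, 0.005], [0.085, 0.0035, 0.05, -0.005, 0.005], [0.085, 0.0035, 0.057, -0.005, 0.005], [0.085, 0.0035, 0.058, -0.005, 0.005]], grip_force=40)

```text
clock: 4.7
tcp_pos: [531.5, -240.3, 105.0]
ee_rot: [0.707, -0.704, -0.045, 0.046]
contact_force: [-0.8, 0.5, 0.8]
opening: 85.0
```

Run:
```python
from h import *
im,C=snap('wrist','w4.png'); o=robot.get_obs(); 
go(531.2,-240.2,105,0.13); print(o['contact_force'])
```

```text
TCP [ 531.8 -240.4  105.5] yaw 0.1278 -> inc [-0.0005  0.0005  0.0003] turn -0.0022 n>= 0.0 0.0
[0.25771426 0.51936125 0.66948053]
```

View pics/w4.png

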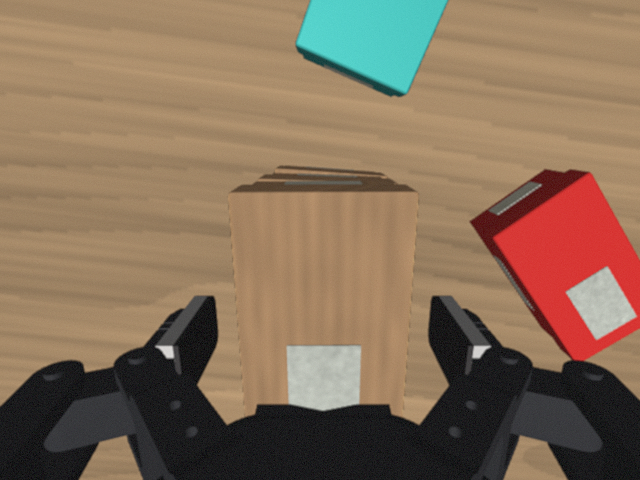

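Request:
carry_out(increments=[[0.07, 0, 0, 0, 0], [0.06, 0, 0, 0, 0], [0.05, 0, 0, 0, 0], [0.05, 0, 0, 0, 0], [0.05, 0, 0, 0, 0]], grip_force=40)

```text
clock: 5.25
tcp_pos: [532.7, -240.6, 106.8]
ee_rot: [0.707, -0.705, -0.046, 0.045]
contact_force: [-0.9, 2.5, 6.6]
opening: 59.3
```

Request:
carry_out(increments=[[0.05, 0, -0.003, 0, 0], [0.05, 0, -0.008, 0, 0], [0.05, 0, -0.015, 0, 0], [0.05, 0, -0.025, 0, 0], [0.05, 0, -0.035, 0, 0]])

```text
clock: 5.75
tcp_pos: [532.6, -240.7, 142.6]
ee_rot: [0.707, -0.705, -0.046, 0.045]
contact_force: [0.4, -0.3, -1.1]
opening: 59.7
```

Run:
```python
from h import *
im,C=snap('scene','s5.png'); o=robot.get_obs(); print(o['contact_force'],o['opening'])
cv2.imwrite('pics/s5c.png',cv2.resize(im[150:330,150:350,::-1],None,fx=3,fy=3,interpolation=cv2.INTER_CUBIC))
go(522,-415,105,0.13)
```

```text
[ 0.04624704 -0.41889847 -0.72450348] 59.12562868243201
TCP [ 533.7 -241.2  144.6] yaw 0.1279 -> inc [-0.0339  0.0393 -0.1709] turn -0.0021 n>= 3.6 0.0
```

View pics/s5c.png

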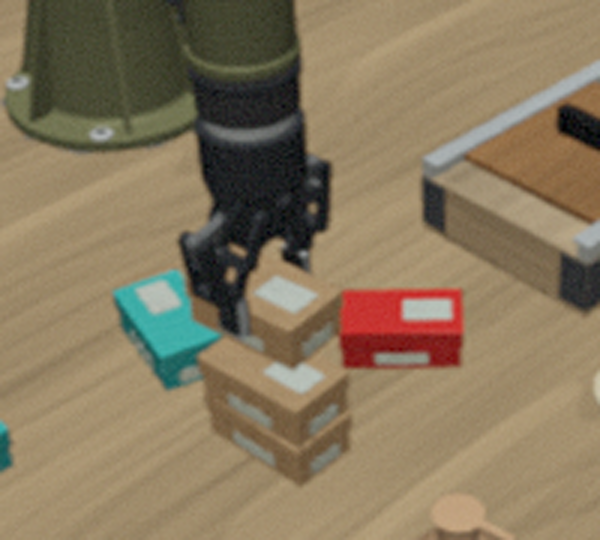

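Request:
carry_out(increments=[[0.05, -0.003, 0, -0.022, 0], [0.05, -0.008, 0, -0.06, 0], [0.05, -0.014, 0, -0.1, 0], [0.05, -0.02, 0, -0.142, 0], [0.05, -0.0235, 0, -0.168, 0]])

```text
clock: 6.3
tcp_pos: [531.6, -414.0, 144.7]
ee_rot: [-0.706, 0.706, 0.046, -0.043]
contact_force: [-0.3, -0.7, -2.1]
opening: 59.3
```

Request:
carry_out(increments=[[0.05, 0, 0.01, 0, 0], [0.05, 0, 0.03, 0, 0], [0.05, 0, 0.055, 0, 0], [0.05, 0, 0.08, 0, 0], [0.05, 0, 0.095, 0, 0]])

```text
clock: 6.8
tcp_pos: [531.0, -412.3, 47.4]
ee_rot: [0.706, -0.705, -0.046, 0.044]
contact_force: [-0.1, 0.3, -3.2]
opening: 58.8
```

Run:
```python
from h import *
im,C=snap('scene','s6.png'); o=robot.get_obs(); print(o['contact_force'],o['opening'],o['clock'])
cv2.imwrite('pics/s6c.png',cv2.resize(im[170:350,80:280,::-1],None,fx=3,fy=3,interpolation=cv2.INTER_CUBIC))
go(532,-411,27,0.13)
```

```text
[-0.39134102  0.06910879 -5.33963139] 59.35744289901313 6.85
TCP [ 530.1 -411.7   45.4] yaw 0.1268 -> inc [0.002  0.0184 0.0004] turn -0.0032 n>= 0.4 0.0
```

View pics/s6c.png

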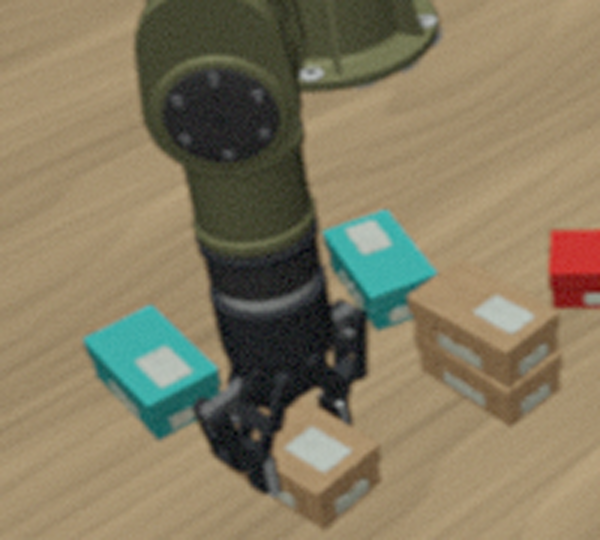

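Request:
carry_out(increments=[[0.05, 0, 0.006, 0, 0], [0.05, 0, 0.01, 0, 0], [0.05, 0, 0.013, 0, 0], [0.05, 0, 0.015, 0, 0], [0.05, 0, 0.016, 0, 0]])

```text
clock: 7.35
tcp_pos: [530.4, -411.9, 29.9]
ee_rot: [0.707, -0.705, -0.045, 0.044]
contact_force: [-0.8, -0.2, -3.1]
opening: 59.4
```

Request:
carry_out(increments=[[0.05, 0, 0.001, 0, 0], [0.05, 0, 0.002, 0, 0], [0.05, 0, 0.003, 0, 0]])

```text
clock: 7.65
tcp_pos: [530.6, -412.1, 27.1]
ee_rot: [0.707, -0.705, -0.045, 0.044]
contact_force: [-0.7, -0.7, -3.0]
opening: 59.1
```

Request:
carry_out(increments=[[0.05, 0, 0.0007, 0, 0], [0.05, 0, 0.0014, 0, 0], [0.05, 0, 0.002, 0, 0]])

```text
clock: 7.95
tcp_pos: [530.7, -412.0, 26.8]
ee_rot: [0.707, -0.705, -0.045, 0.044]
contact_force: [-5.7, 4.0, 14.9]
opening: 59.3
```

Request:
carry_out(increments=[[0.075, 0, -0.001, 0, 0], [0.085, 0, -0.001, 0, 0], [0.085, 0, -0.002, 0, 0], [0.085, 0, -0.02, 0, 0], [0.085, 0, -0.06, 0, 0]])

```text
clock: 8.45
tcp_pos: [528.1, -410.3, 83.5]
ee_rot: [0.708, -0.703, -0.043, 0.046]
contact_force: [0.6, -0.5, 0.0]
opening: 85.2
```

Run:
```python
from h import *
o=robot.get_obs(); print(o['contact_force'],o['opening'],o['clock'])
go(532,-242,230,0.13)
```

```text
[ 0.62362304 -0.45344264  0.04026093] 85.18700691989555 8.45
TCP [ 528.1 -410.3   83.5] yaw 0.1267 -> inc [ 0.0246 -0.1454  0.1676] turn -0.0033 n>= 4.5 0.0
```

Request:
carry_out(increments=[[0.085, 0, -0.04, 0, 0], [0.085, 0.004, -0.07, 0.04, 0], [0.085, 0.01, -0.075, 0.085, 0], [0.085, 0.018, -0.075, 0.13, 0], [0.085, 0.024, -0.075, 0.16, 0]])

```text
clock: 8.95
tcp_pos: [532.0, -246.7, 160.2]
ee_rot: [0.708, -0.703, -0.044, 0.046]
contact_force: [0.2, -0.1, -0.7]
opening: 84.9
```

Request:
carry_out(increments=[[0.085, 0.001, 0, 0.006, 0], [0.085, 0.001, 0, 0.006, 0]])

```text
clock: 9.15
tcp_pos: [532.5, -239.7, 160.4]
ee_rot: [0.708, -0.703, -0.045, 0.047]
contact_force: [-0.0, -0.2, 0.3]
opening: 84.9
```

Run:
```python
from h import *
im,C=snap('wrist','w7.png'); o=robot.get_obs(); print(o['contact_force'],o['opening'],o['clock'])
go(532,-242,67,0.13)
```

```text
[-1.35248019 -0.93347975  0.3196051 ] 85.22747192455753 9.2
TCP [ 532.5 -240.9  160.4] yaw 0.1284 -> inc [-0.0005  0.0934 -0.0017] turn -0.0016 n>= 1.9 0.0
```

View pics/w7.png

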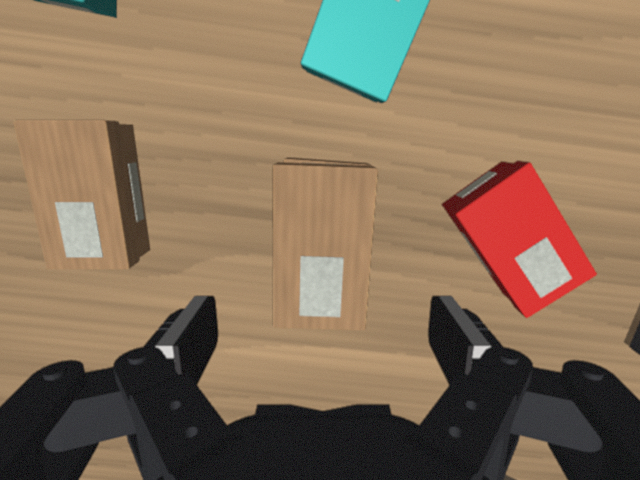

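```bash
cat >> h.py <<'E'
def box(C,px,z):
    p=toz(C,px,z); c=p.mean(0); d=(p[2]+p[3]-p[0]-p[1])/2; e=(p[1]+p[2]-p[0]-p[3])/2
    y1=np.arctan2(d[1],d[0]); y2=np.arctan2(-e[0],e[1]); print('c',np.round(c,1),'L,W',round(np.linalg.norm(d),1),round(np.linalg.norm(e),1),'yaws',round(y1,3),round(y2,3)); return c,(y1*104+y2*60)/164
E
python3 - <<'E'
from h import *
C=cam('wrist')
im=cv2.imread('pics/w7.png'); cv2.imwrite('pics/c7.png',cv2.resize(im[145:345,250:400],None,fx=3,fy=3,interpolation=cv2.INTER_CUBIC))
c,y=box(C,[(272,165),(377,167),(367,329),(274,328)],80); go(c[0],c[1],66,y)
c,y=box(C,[(17,120),(107,121),(129,268),(48,269)],40)
E
```

```text
c [ 530.4 -240.2   80. ] L,W 103.1 59.5 yaws 0.105 0.111
TCP [ 532.5 -240.9  160.4] yaw 0.1284 -> inc [-0.0018  0.0944  0.0003] turn 0.0213 n>= 1.9 0.1
c [ 526.5 -411.1   40. ] L,W 102.5 58.3 yaws 0.114 0.129
```

View pics/c7.png

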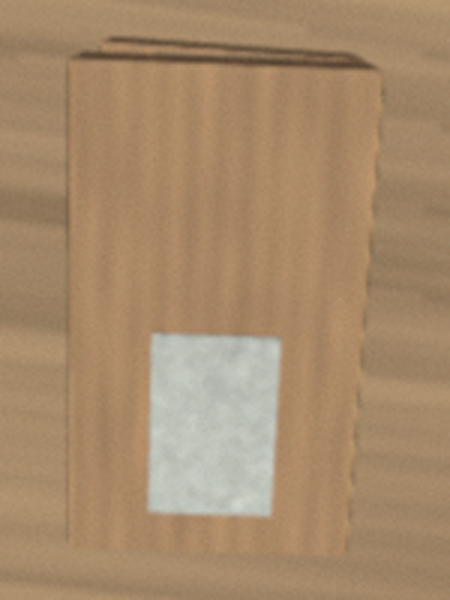

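Request:
carry_out(increments=[[0.085, -0.001, 0.02, 0, 0.021], [0.085, -0.002, 0.05, 0, 0.021], [0.085, -0.002, 0.075, 0, 0.021], [0.085, -0.002, 0.09, 0, 0.021], [0.085, -0.002, 0.0935, 0, 0.021]])

```text
clock: 9.7
tcp_pos: [528.7, -241.5, 64.5]
ee_rot: [0.709, -0.703, -0.035, 0.039]
contact_force: [-0.5, 0.7, 0.5]
opening: 85.0
```

Request:
carry_out(increments=[[0.07, 0, 0, 0, 0], [0.06, 0, 0, 0, 0], [0.05, 0, 0, 0, 0], [0.05, 0, 0, 0, 0], [0.05, 0, 0, 0, 0]])

```text
clock: 10.2
tcp_pos: [529.2, -242.1, 65.3]
ee_rot: [0.708, -0.704, -0.035, 0.039]
contact_force: [-0.9, -1.4, 1.3]
opening: 59.5
```

Request:
carry_out(increments=[[0.05, 0, -0.004, 0, 0], [0.05, 0, -0.012, 0, 0], [0.05, 0, -0.03, 0, 0], [0.05, 0, -0.06, 0, 0], [0.05, 0, -0.1, 0, 0]])

```text
clock: 10.7
tcp_pos: [528.3, -241.9, 165.1]
ee_rot: [0.709, -0.703, -0.034, 0.04]
contact_force: [0.4, -0.0, -3.8]
opening: 59.6
```

Run:
```python
from h import *
im,C=snap('scene','s8.png'); o=robot.get_obs(); print(o['contact_force'],o['opening'],o['clock'])
cv2.imwrite('pics/s8c.png',cv2.resize(im[150:330,100:300,::-1],None,fx=3,fy=3,interpolation=cv2.INTER_CUBIC))
go(508,362,175,0.0)
```

```text
[ 2.3744848  -1.76640746  3.54199638] 59.56828182026844 10.75
TCP [ 532.2 -243.8  173.3] yaw 0.1055 -> inc [3.970e-02 3.000e-04 6.049e-01] turn 0.1055 n>= 12.1 0.7
```

View pics/s8c.png

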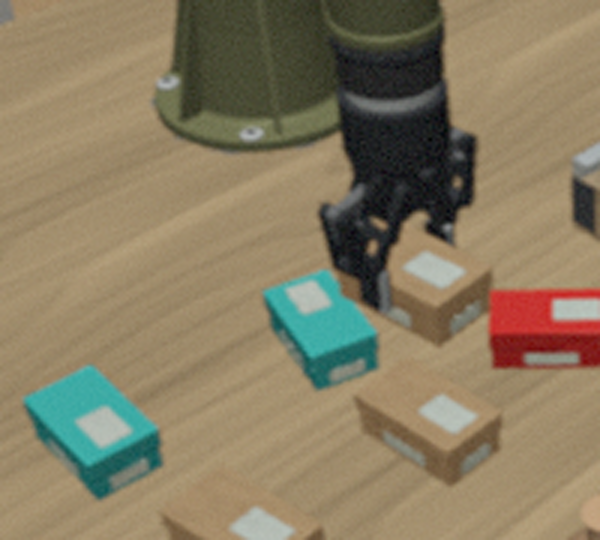

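Request:
carry_out(increments=[[0.05, 0.001, 0, 0.015, 0.01], [0.05, 0.003, 0, 0.05, 0.02], [0.05, 0.006, 0, 0.095, 0.04], [0.05, 0.009, 0, 0.14, 0.05], [0.05, 0.012, 0, 0.185, 0.06]])

```text
clock: 11.25
tcp_pos: [524.4, -57.0, 174.5]
ee_rot: [0.708, -0.706, -0.017, 0.015]
contact_force: [1.2, 0.4, -2.6]
opening: 59.4
```

Run:
```python
from h import *
go(508,362,175,0.0)
```

```text
TCP [524.4 -57.  174.5] yaw 0.0444 -> inc [0.0022 0.0009 0.4193] turn 0.0444 n>= 8.4 0.3
```

Request:
carry_out(increments=[[0.05, 0, 0, 0.046, 0.01], [0.05, 0, 0, 0.092, 0.02], [0.05, 0.001, 0, 0.138, 0.03], [0.05, 0.001, 0, 0.184, 0.04], [0.05, 0.001, 0, 0.23, 0.045]])

```text
clock: 11.75
tcp_pos: [514.9, 174.9, 176.0]
ee_rot: [0.708, -0.706, -0.001, -0.001]
contact_force: [1.4, -1.0, -3.0]
opening: 59.5
```

Run:
```python
from h import *
go(508,362,175,0.0)
```

```text
TCP [514.9 174.9 176. ] yaw -0.0006 -> inc [-0.007   0.0016  0.1871] turn -0.0006 n>= 3.7 0.0
```

Request:
carry_out(increments=[[0.05, -0.002, 0, 0.045, 0], [0.05, -0.004, 0, 0.09, 0], [0.05, -0.006, 0, 0.135, 0], [0.05, -0.007, 0, 0.17, 0], [0.05, -0.007, 0, 0.187, 0]])

```text
clock: 12.25
tcp_pos: [507.5, 365.2, 177.0]
ee_rot: [0.709, -0.705, -0.002, -0.0]
contact_force: [1.0, -0.5, -3.0]
opening: 59.5
```

Request:
carry_out(increments=[[0.05, 0, 0, 0, 0], [0.05, 0, 0, 0, 0]])

```text
clock: 12.45
tcp_pos: [507.3, 364.8, 176.9]
ee_rot: [0.709, -0.706, -0.002, -0.0]
contact_force: [1.1, -0.9, -2.4]
opening: 59.2
```

Run:
```python
from h import *
im,C=snap('wrist','w9.png'); go(508,362,33.5,0.0)
```

```text
TCP [507.4 364.1 176.9] yaw 0.0019 -> inc [ 0.0002  0.1434 -0.0027] turn 0.0019 n>= 2.9 0.0
```

View pics/w9.png

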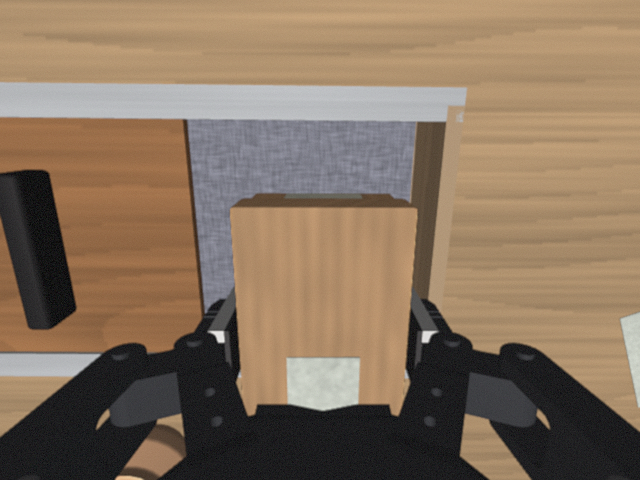

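Run:
```python
from h import *
C=cam('wrist')
def P(n,px,z): print(n,np.round(toz(C,px,z),1).tolist())
P('hatch lead',[(187,118),(203,305)],70)
P('frame inner top',[(446,122),(430,290)],77)
P('frame inner bottom',[(416,123),(411,200)],8)
P('near rail inner',[(187,120),(440,121)],77)
P('far rail inner',[(20,352),(110,353)],77)
P('near rail outer',[(5,83),(464,88)],77)
P('box top', [(232,208),(416,208)],197)
```

```text
hatch lead [[427.9, 281.7, 70.0], [554.4, 279.9, 70.0]]
frame inner top [[430.0, 438.3, 77.0], [539.5, 438.2, 77.0]]
frame inner bottom [[429.6, 437.8, 8.0], [490.4, 438.2, 8.0]]
near rail inner [[429.2, 284.1, 77.0], [429.5, 434.6, 77.0]]
far rail inner [[588.1, 147.9, 77.0], [588.9, 212.1, 77.0]]
near rail outer [[409.2, 181.4, 77.0], [411.2, 446.9, 77.0]]
box top [[456.8, 337.3, 197.0], [456.7, 392.0, 197.0]]
```

Request:
carry_out(increments=[[0.05, 0, 0.015, -0.002, 0], [0.05, 0, 0.045, -0.004, 0], [0.05, 0, 0.08, -0.004, 0], [0.05, 0, 0.11, -0.004, 0], [0.05, 0, 0.125, -0.004, 0]])

```text
clock: 13.0
tcp_pos: [506.5, 357.6, 49.4]
ee_rot: [0.708, -0.707, 0.0, -0.0]
contact_force: [-0.8, -0.4, -2.1]
opening: 59.4
```

Request:
carry_out(increments=[[0.05, 0, 0.005, 0, 0], [0.05, 0, 0.009, 0, 0], [0.05, 0, 0.012, 0, 0], [0.05, 0, 0.0135, 0, 0]])

```text
clock: 13.4
tcp_pos: [507.4, 358.1, 37.0]
ee_rot: [0.708, -0.706, -0.0, -0.001]
contact_force: [0.4, 0.0, -2.9]
opening: 59.5
```

Request:
carry_out(increments=[[0.05, 0, 0.001, 0, 0], [0.05, 0, 0.002, 0, 0], [0.05, 0, 0.0028, 0, 0]])

```text
clock: 13.7
tcp_pos: [507.7, 358.4, 34.6]
ee_rot: [0.708, -0.706, -0.001, -0.001]
contact_force: [-1.1, -0.5, -2.4]
opening: 59.5
```

Run:
```python
from h import *
snap('wrist','w10.png'); im,C=snap('scene','s10.png');cv2.imwrite('pics/s10c.png',cv2.resize(im[100:280,280:480,::-1],None,fx=3,fy=3,interpolation=cv2.INTER_CUBIC)); go(508,360,33.5,0.0); print(robot.get_obs()['contact_force'])
```

```text
TCP [507.4 358.2  34.2] yaw -0.0003 -> inc [0.0006 0.0007 0.0018] turn -0.0003 n>= 0.0 0.0
[ 0.00386205 -0.31829387 -1.16885517]
```

View pics/w10.png

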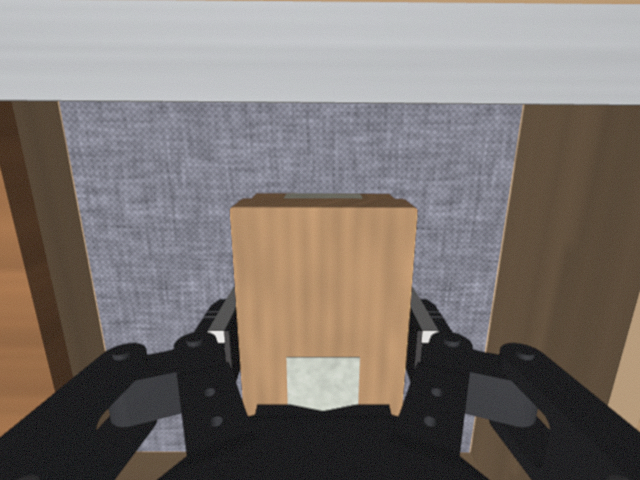

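View pics/s10c.png

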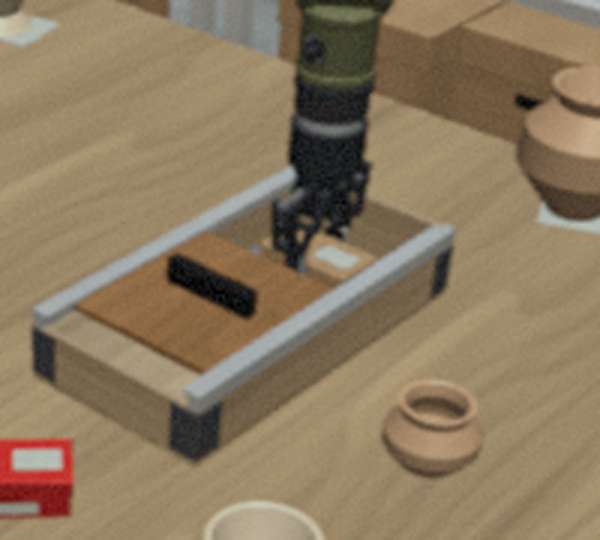

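Box is in the bay, still just off the floor. Last small steps down.

Request:
carry_out(increments=[[0.05, 0, 0.0008, 0, 0], [0.05, 0, 0.0016, 0, 0], [0.05, 0, 0.0024, 0, 0], [0.05, 0, 0.003, 0, 0]])

```text
clock: 14.2
tcp_pos: [507.6, 358.3, 33.3]
ee_rot: [0.708, -0.706, -0.001, -0.001]
contact_force: [-6.1, -6.3, 19.5]
opening: 59.4
```

Request:
carry_out(increments=[[0.066, 0, -0.001, 0, 0], [0.072, 0, -0.001, 0, 0], [0.075, 0, -0.001, 0, 0], [0.075, 0, -0.012, 0, 0], [0.075, 0, -0.04, 0, 0]])

```text
clock: 14.7
tcp_pos: [505.6, 356.8, 71.5]
ee_rot: [0.707, -0.707, 0.001, 0.001]
contact_force: [0.4, -0.3, 0.3]
opening: 74.9
```

Request:
carry_out(increments=[[0.075, 0, -0.045, 0, 0], [0.075, 0, -0.085, 0, 0], [0.075, 0, -0.1, 0, 0], [0.075, 0, -0.1, 0, 0]])

```text
clock: 15.1
tcp_pos: [507.7, 358.1, 175.4]
ee_rot: [0.708, -0.706, -0.001, -0.001]
contact_force: [-0.6, -0.1, 0.4]
opening: 74.7
```

Run:
```python
from h import *
snap('wrist','w11.png');go(528,-411,175,0.13); print(robot.get_obs()['contact_force'])
```

```text
TCP [506.6 357.4 173. ] yaw -0.0004 -> inc [ 0.0217 -0.0034 -0.7684] turn -0.1304 n>= 15.4 0.9
[-0.10889052  0.88660199 -1.11221028]
```

View pics/w11.png

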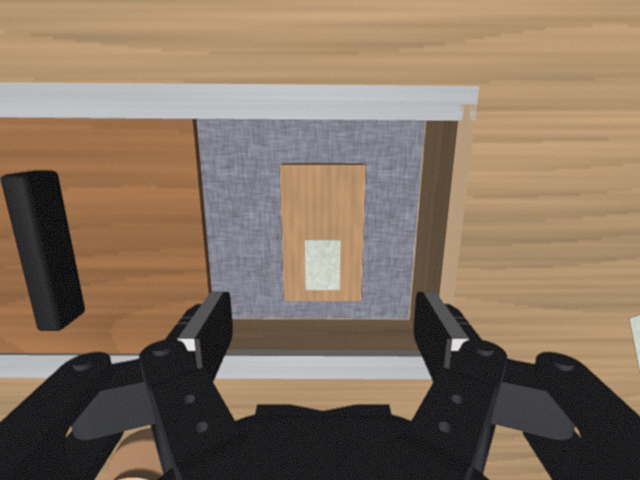

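Request:
carry_out(increments=[[0.06, 0, 0, -0.03, 0], [0.06, 0.001, 0, -0.075, 0], [0.06, 0.002, 0, -0.12, 0], [0.06, 0.002, 0, -0.155, 0], [0.06, 0.002, 0, -0.169, 0]])

```text
clock: 15.65
tcp_pos: [506.9, 185.2, 170.8]
ee_rot: [-0.707, 0.707, -0.002, -0.0]
contact_force: [0.2, 0.6, 0.8]
opening: 60.1
```

Request:
carry_out(increments=[[0.06, 0, 0.01, 0, 0], [0.06, 0, 0.025, 0, 0], [0.06, 0, 0.03, 0, 0], [0.06, 0, 0.03, 0, 0]])

```text
clock: 16.05
tcp_pos: [505.6, 185.8, 139.0]
ee_rot: [-0.707, 0.707, -0.003, -0.002]
contact_force: [0.2, -0.6, -0.1]
opening: 60.1
```

Run:
```python
from h import *
im,C=snap('wrist','w12.png');
print([(d['conf'],d['pixel'],toz(C,d['pixel'],84)) for d in spotter.spot_point('grip','wrist')])
go(508,188,94,0.0); print(robot.get_obs()['contact_force'])
```

```text
[(0.69, [318.0, 275.9], array([[507.82246725, 183.60252789,  84.        ]]))]
TCP [506.6 186.  140.5] yaw -0.0019 -> inc [0.0015 0.0465 0.002 ] turn -0.0019 n>= 0.9 0.0
[-0.22806456  0.1955607  -0.25682763]
```

View pics/w12.png

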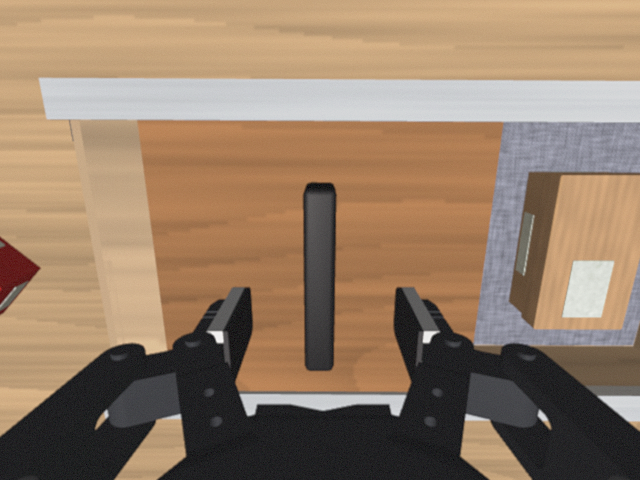

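Request:
carry_out(increments=[[0.06, 0.0015, 0.012, 0, 0], [0.06, 0.0015, 0.03, 0, 0], [0.06, 0.0015, 0.043, 0, 0], [0.05, 0.0015, 0.046, 0, 0], [0.04, 0.0015, 0.046, 0, 0]])

```text
clock: 16.65
tcp_pos: [507.5, 185.9, 93.8]
ee_rot: [-0.707, 0.707, -0.002, -0.001]
contact_force: [0.3, -0.4, 0.8]
opening: 40.2
```

Request:
carry_out(increments=[[0.03, 0, 0, 0, 0], [0.03, 0, 0, 0, 0]])

```text
clock: 16.85
tcp_pos: [508.0, 186.0, 94.4]
ee_rot: [-0.707, 0.707, -0.002, -0.001]
contact_force: [0.4, -0.4, -0.4]
opening: 29.8
```

Run:
```python
from h import *
im,C=snap('wrist','w13.png'); go(508,350,94,0)
```

```text
TCP [508.  186.   94.5] yaw -0.0019 -> inc [-0.0003  0.0004  0.164 ] turn -0.0019 n>= 3.3 0.0
```

View pics/w13.png

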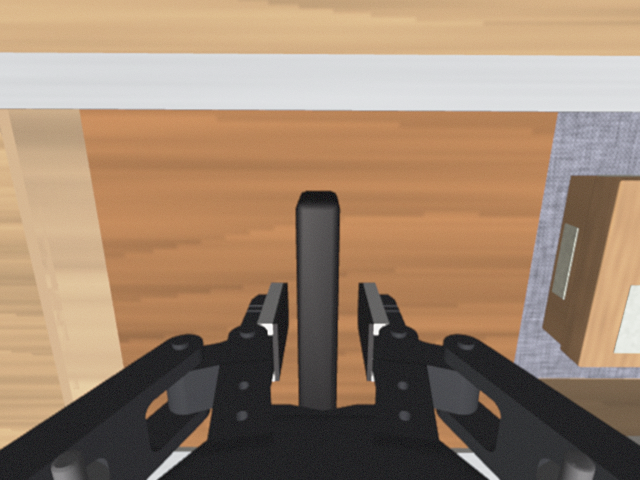

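Request:
carry_out(increments=[[0.03, 0, 0, 0.004, 0], [0.03, 0, 0, 0.01, 0], [0.03, 0, 0, 0.02, 0], [0.03, 0, 0, 0.035, 0], [0.03, 0, 0, 0.05, 0]])

```text
clock: 17.4
tcp_pos: [508.5, 237.4, 94.7]
ee_rot: [-0.707, 0.707, -0.002, -0.0]
contact_force: [1.4, -1.8, 0.1]
opening: 29.8
```

Request:
carry_out(increments=[[0.03, 0, 0, 0.017, 0], [0.03, 0, 0, 0.034, 0], [0.03, 0, 0, 0.051, 0], [0.03, 0, 0, 0.066, 0], [0.03, 0, 0, 0.078, 0]])

```text
clock: 17.9
tcp_pos: [508.4, 317.1, 94.5]
ee_rot: [-0.707, 0.707, -0.002, -0.001]
contact_force: [1.6, -2.5, 0.5]
opening: 30.1
```

Run:
```python
from h import *
im,C=snap('wrist','w14.png'); go(508,350,94,0)
```

```text
TCP [508.4 318.7  94.6] yaw -0.0001 -> inc [-0.0004  0.0006  0.0313] turn -0.0001 n>= 0.6 0.0
```

View pics/w14.png

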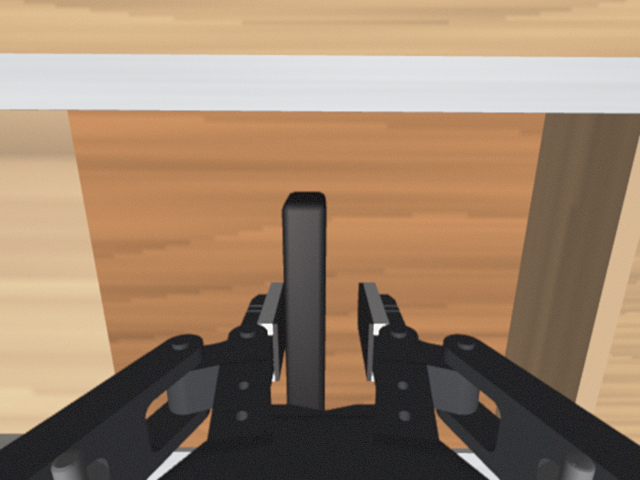

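Rear finger bears on the bar; the hatch still has ~30 mm to go. Continue more slowly.

Request:
carry_out(increments=[[0.03, 0, 0, 0.006, 0], [0.03, 0, 0, 0.012, 0], [0.03, 0, 0, 0.017, 0], [0.03, 0, 0, 0.021, 0], [0.03, 0, 0, 0.024, 0]])

```text
clock: 18.45
tcp_pos: [508.1, 342.7, 94.4]
ee_rot: [0.708, -0.707, 0.002, 0.001]
contact_force: [0.3, -0.7, -1.9]
opening: 29.9
```

Request:
carry_out(increments=[[0.03, 0, 0, 0.001, 0], [0.03, 0, 0, 0.002, 0], [0.03, 0, 0, 0.003, 0], [0.03, 0, 0, 0.004, 0]])

```text
clock: 18.85
tcp_pos: [508.1, 346.6, 94.4]
ee_rot: [0.708, -0.707, 0.002, 0.001]
contact_force: [0.5, -0.9, -1.2]
opening: 29.8
```

Request:
carry_out(increments=[[0.03, 0, 0, 0.001, 0], [0.03, 0, 0, 0.002, 0], [0.03, 0, 0, 0.003, 0]])

```text
clock: 19.15
tcp_pos: [508.1, 349.7, 94.4]
ee_rot: [0.708, -0.707, 0.002, 0.001]
contact_force: [0.8, -1.8, 0.0]
opening: 30.2
```

Request:
carry_out(increments=[[0.03, 0, 0, 0.001, 0], [0.03, 0, 0, 0.002, 0], [0.03, 0, 0, 0.003, 0]])

```text
clock: 19.45
tcp_pos: [508.2, 350.7, 94.3]
ee_rot: [-0.706, 0.708, -0.002, -0.001]
contact_force: [1.2, -10.4, 2.6]
opening: 29.9
```

Request:
carry_out(increments=[[0.03, 0, 0, 0.002, 0], [0.03, 0, 0, 0.003, 0]])

```text
clock: 19.65
tcp_pos: [508.2, 350.7, 94.2]
ee_rot: [-0.704, 0.71, -0.002, -0.0]
contact_force: [0.0, -13.1, 4.5]
opening: 30.1
```

Run:
```python
from h import *
im,C=snap('wrist','w15.png'); go(508,350,94,0)
```

```text
TCP [508.2 350.7  94.2] yaw -0.0029 -> inc [-0.0002  0.0002 -0.0007] turn -0.0029 n>= 0.0 0.0
```

View pics/w15.png

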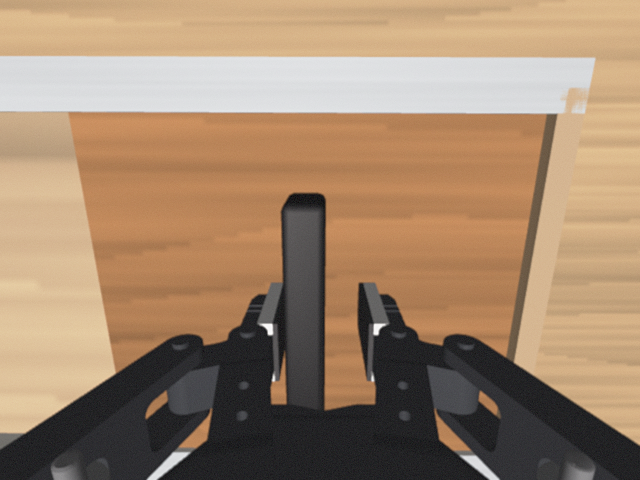

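Request:
carry_out(increments=[[0.035, 0, 0, -0.003, 0], [0.04, 0, 0, -0.006, 0], [0.05, 0, -0.01, -0.008, 0], [0.06, 0, -0.03, -0.008, 0], [0.06, 0, -0.07, -0.008, 0]])

```text
clock: 20.2
tcp_pos: [506.6, 342.5, 162.9]
ee_rot: [-0.703, 0.711, -0.004, -0.002]
contact_force: [0.3, 0.0, 0.4]
opening: 60.1
```

Run:
```python
from h import *
im,C=snap('wrist','w16.png'); go(528,-411,175,0.125)
```

```text
TCP [510.3 345.1 172. ] yaw -0.0026 -> inc [ 1.97e-02  5.00e-04 -7.56e-01] turn -0.1276 n>= 15.1 0.9
```

View pics/w16.png

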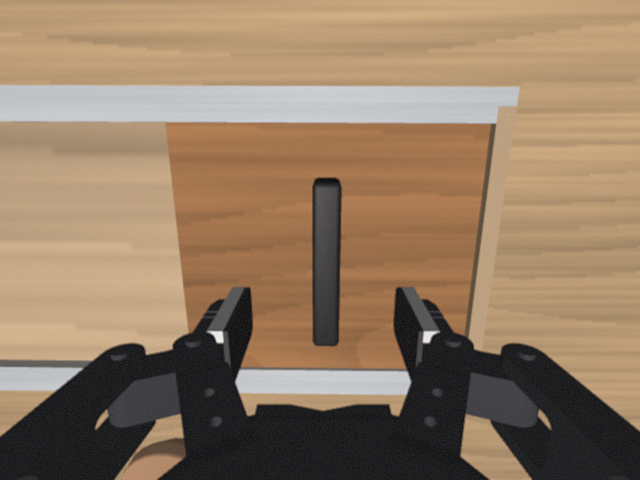

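Run:
```python
from h import *
C=cam('wrist')
im=cv2.imread('pics/w16.png'); cv2.imwrite('pics/c16.png',cv2.resize(im[90:190,430:550],None,fx=5,fy=5,interpolation=cv2.INTER_CUBIC))
print(toz(C,[(490,124),(483,186)],70),toz(C,[(496,124),(490,186)],77),toz(C,[(167,123)],70))
```

```text
[[434.39623905 445.74608839  70.        ]
 [471.73866949 446.15071802  70.        ]] [[434.49360063 446.16697329  77.        ]
 [470.68464318 447.33928313  77.        ]] [[433.34246192 251.28573141  70.        ]]
```

View pics/c16.png

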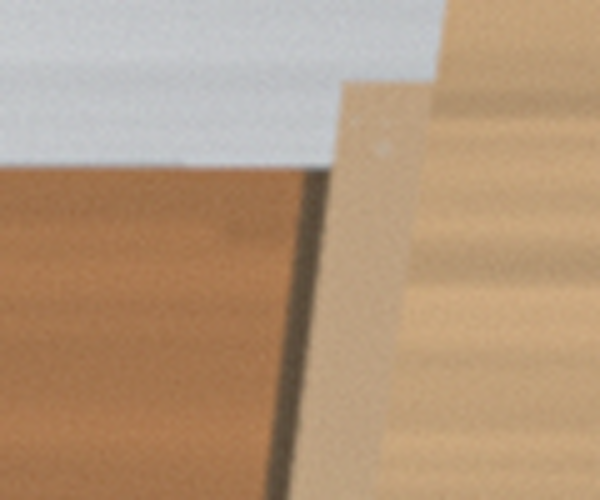

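Request:
carry_out(increments=[[0.085, 0.001, 0, -0.03, -0.02], [0.085, 0.003, 0, -0.075, -0.04], [0.085, 0.005, 0, -0.12, -0.06], [0.085, 0.006, 0, -0.165, -0.08], [0.085, 0.007, 0, -0.21, -0.1]])

```text
clock: 20.75
tcp_pos: [517.1, 134.0, 174.0]
ee_rot: [-0.705, 0.708, 0.036, -0.034]
contact_force: [0.9, -0.1, -0.4]
opening: 85.2
```

Request:
carry_out(increments=[[0.085, -0.003, 0, -0.048, -0.01], [0.085, -0.006, 0, -0.096, -0.02], [0.085, -0.01, 0, -0.144, -0.025], [0.085, -0.012, 0, -0.192, -0.025], [0.085, -0.015, 0, -0.24, -0.025]])

```text
clock: 21.25
tcp_pos: [526.5, -108.1, 176.2]
ee_rot: [-0.704, 0.707, 0.046, -0.042]
contact_force: [1.6, 0.2, -0.2]
opening: 85.1
```

Run:
```python
from h import *
go(530,-411,175,0.125)
```

```text
TCP [ 526.5 -108.1  176.2] yaw 0.1244 -> inc [-0.0341  0.0022 -0.301 ] turn -0.0006 n>= 6.1 0.0
```

Request:
carry_out(increments=[[0.085, -0.004, 0.01, -0.045, 0.01], [0.085, -0.008, 0.03, -0.09, 0.02], [0.085, -0.012, 0.045, -0.12, 0.025], [0.085, -0.015, 0.055, -0.133, 0.025], [0.085, -0.015, 0.055, -0.133, 0.025]])

```text
clock: 21.75
tcp_pos: [527.6, -243.0, 120.7]
ee_rot: [-0.705, 0.707, 0.036, -0.033]
contact_force: [-0.9, -0.2, -0.1]
opening: 84.7
```

Request:
carry_out(increments=[[0.085, 0, 0, 0, 0]])

```text
clock: 21.85
tcp_pos: [527.8, -242.0, 121.2]
ee_rot: [-0.706, 0.707, 0.037, -0.032]
contact_force: [-0.2, 0.2, -0.0]
opening: 84.6
```

Run:
```python
from h import *
im,C=snap('wrist','w17.png'); go(530,-411,130,0.125)
```

```text
TCP [ 527.9 -241.8  121.3] yaw 0.0982 -> inc [-0.0145 -0.0084 -0.1686] turn -0.0268 n>= 3.4 0.2
```

View pics/w17.png

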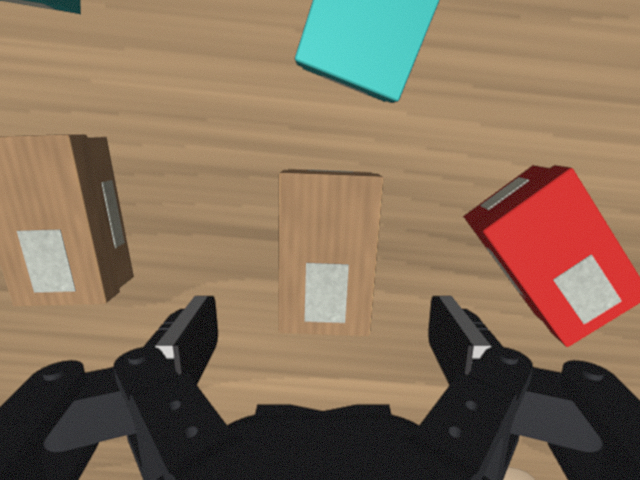

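Run:
```python
from h import *
im=cv2.imread('pics/w17.png'); cv2.imwrite('pics/c17.png',cv2.resize(im[155:350,260:400],None,fx=4,fy=4,interpolation=cv2.INTER_CUBIC)[:600+180])
g=cv2.cvtColor(im,cv2.COLOR_BGR2GRAY).astype(float)
```

```text
(no output)
```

View pics/c17.png

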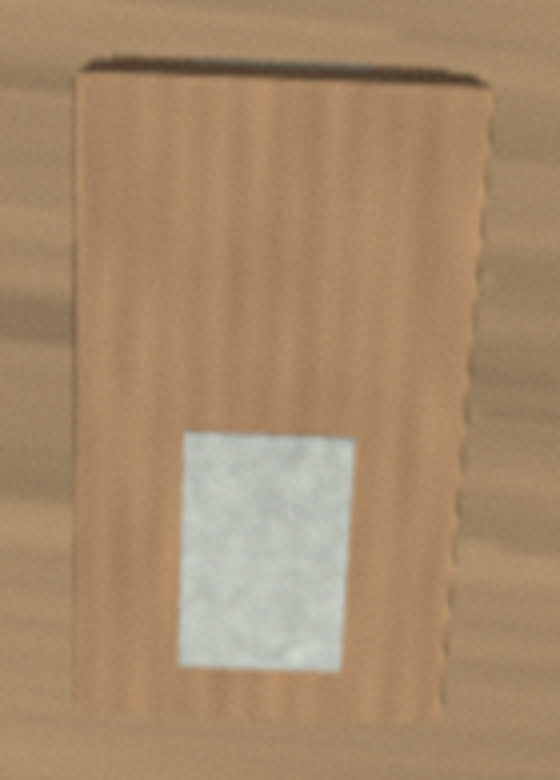

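Run:
```python
from h import *
C=cam('wrist')
box(C,[(279.5,173),(382.5,177),(369.5,335.5),(278.5,333)],40)
# label centroid comparison vs mid & upper views
```

```text
c [ 531.3 -238.3   40. ] L,W 103.1 59.0 yaws 0.061 0.064
```

Request:
carry_out(increments=[[0.085, -0.003, -0.004, -0.035, -0.01], [0.085, -0.006, -0.008, -0.08, -0.02], [0.085, -0.01, -0.008, -0.125, -0.027], [0.085, -0.014, -0.008, -0.16, -0.027], [0.085, -0.015, -0.008, -0.169, -0.027]])

```text
clock: 22.4
tcp_pos: [530.5, -413.7, 130.8]
ee_rot: [-0.704, 0.707, 0.047, -0.041]
contact_force: [1.0, 0.4, 1.0]
opening: 85.1
```

Request:
carry_out(increments=[[0.085, 0, 0, 0, 0]])

```text
clock: 22.5
tcp_pos: [531.1, -413.6, 131.3]
ee_rot: [-0.704, 0.707, 0.047, -0.041]
contact_force: [0.0, 0.6, -1.4]
opening: 84.8
```

Run:
```python
from h import *
im,C=snap('wrist','w18.png'); go(530,-411,27,0.125)
```

```text
TCP [ 531.4 -412.9  131.5] yaw 0.1251 -> inc [-0.002   0.1045  0.0026] turn 0.0001 n>= 2.1 0.0
```

View pics/w18.png

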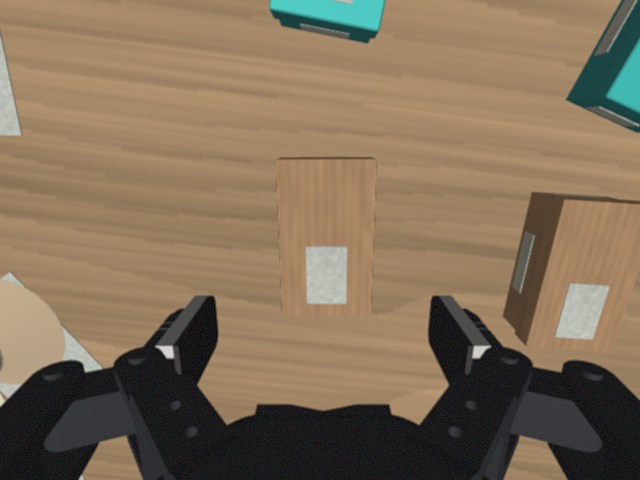

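Run:
```python
from h import *
C=cam('wrist')
c,y=box(C,[(277,158),(376,158),(372,317),(281,317)],40); go(c[0],c[1],27,y); T=tool(); print(np.round(T,3))
```

```text
c [ 527.3 -410.9   40. ] L,W 104.9 59.8 yaws 0.128 0.127
TCP [ 531.4 -412.9  131.5] yaw 0.1251 -> inc [-0.0047  0.1045  0.003 ] turn -0.0026 n>= 2.1 0.0
[[ 9.92000e-01  9.00000e-03 -1.25000e-01  5.31351e+02]
 [ 1.25000e-01 -4.00000e-03  9.92000e-01 -4.12896e+02]
 [ 8.00000e-03 -1.00000e+00 -5.00000e-03  1.31526e+02]
 [ 0.00000e+00  0.00000e+00  0.00000e+00  1.00000e+00]]
```

Request:
carry_out(increments=[[0.085, -0.002, 0.02, 0.002, 0], [0.085, -0.0045, 0.055, 0.003, 0], [0.085, -0.0045, 0.085, 0.003, 0], [0.085, -0.0045, 0.101, 0.003, 0], [0.085, -0.0045, 0.1045, 0.003, 0]])

```text
clock: 23.05
tcp_pos: [526.7, -408.2, 25.2]
ee_rot: [-0.705, 0.706, 0.047, -0.043]
contact_force: [-0.6, -1.3, -0.2]
opening: 85.3
```

Request:
carry_out(increments=[[0.07, 0, 0, 0, 0], [0.06, 0, 0, 0, 0], [0.05, 0, 0, 0, 0], [0.05, 0, 0, 0, 0], [0.05, 0, 0, 0, 0]])

```text
clock: 23.55
tcp_pos: [528.1, -409.2, 27.5]
ee_rot: [-0.704, 0.707, 0.048, -0.042]
contact_force: [-0.4, 0.4, 6.1]
opening: 59.2
```

Request:
carry_out(increments=[[0.05, 0, -0.004, 0, 0], [0.05, 0, -0.012, 0, 0], [0.05, 0, -0.03, 0, 0], [0.05, 0, -0.06, 0, 0], [0.05, 0, -0.085, 0, 0]])

```text
clock: 24.05
tcp_pos: [527.0, -408.7, 113.7]
ee_rot: [-0.705, 0.707, 0.048, -0.042]
contact_force: [0.9, -0.2, -2.7]
opening: 59.5
```

Request:
carry_out(increments=[[0.05, 0, -0.005, 0, 0], [0.05, 0, -0.005, 0, 0]])

```text
clock: 24.25
tcp_pos: [527.5, -409.0, 119.8]
ee_rot: [-0.704, 0.707, 0.048, -0.041]
contact_force: [-0.1, 0.1, -3.3]
opening: 59.1
```

Run:
```python
from h import *
im,C=snap('wrist','w19.png'); snap('scene','s19.png'); go(531.3,-238.3,117,0.062); print(robot.get_obs()['contact_force'])
```

```text
TCP [ 526.2 -408.1  117.4] yaw 0.1269 -> inc [0.0266 0.0002 0.1678] turn 0.0649 n>= 3.4 0.4
[-0.44514451  0.16094067 -3.93239118]
```

View pics/w19.png

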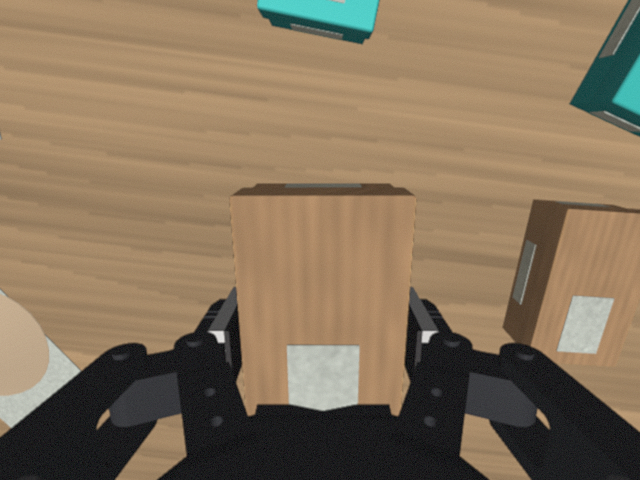

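Run:
```python
from h import *
C=cam('wrist'); T=tool(); k=np.linalg.inv(C[0]); M=optics.calibration('wrist')['mount']
# tool coords with tool y = -12.5 (box top above TCP)
for p in [(231,197),(415,197)]:
    d=M[:3,:3]@(k@[p[0],p[1],1]); s=(-12.5-M[1,3])/d[1]; print(np.round(M[:3,3]+s*d,1))
```

```text
[-52.4 -12.5 -28.5]
[-52.4 -12.5  29.7]
```

Request:
carry_out(increments=[[0.05, 0.004, 0, 0.02, 0.01], [0.05, 0.01, 0, 0.06, 0.03], [0.05, 0.016, 0, 0.1, 0.05], [0.05, 0.023, 0, 0.142, 0.065], [0.05, 0.027, 0, 0.167, 0.065]])

```text
clock: 24.85
tcp_pos: [530.1, -235.5, 115.1]
ee_rot: [0.707, -0.706, -0.024, 0.021]
contact_force: [1.0, -0.0, -2.1]
opening: 59.5
```

Request:
carry_out(increments=[[0.05, 0, 0, 0, 0], [0.05, 0, 0, 0, 0]])

```text
clock: 25.05
tcp_pos: [528.9, -234.5, 113.5]
ee_rot: [0.708, -0.706, -0.023, 0.023]
contact_force: [0.4, -0.1, -3.7]
opening: 59.4
```

Run:
```python
from h import *
im,C=snap('wrist','w20.png'); im,D=snap('scene','s20.png'); cv2.imwrite('pics/s20c.png',cv2.resize(im[180:330,170:320,::-1],None,fx=4,fy=4,interpolation=cv2.INTER_CUBIC)); go(532,-239,67.5,0.062); print(robot.get_obs()['contact_force'])
```

```text
TCP [ 529.7 -236.1  114.2] yaw 0.0626 -> inc [ 0.002   0.0467 -0.0031] turn 0.0006 n>= 0.9 0.0
[ 0.81125076 -0.21999194 -3.36565103]
```

View pics/w20.png

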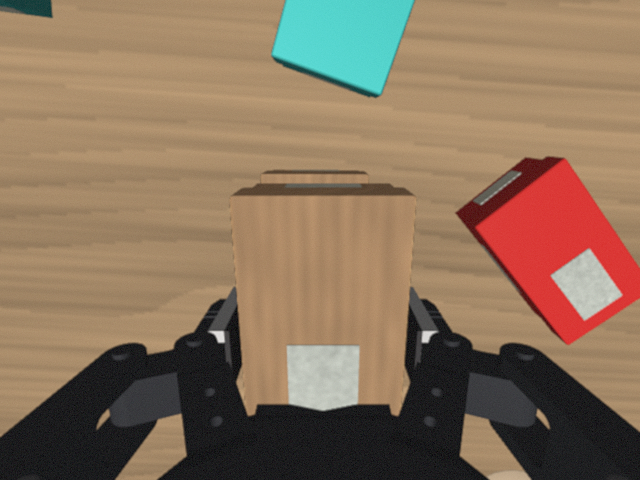

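View pics/s20c.png

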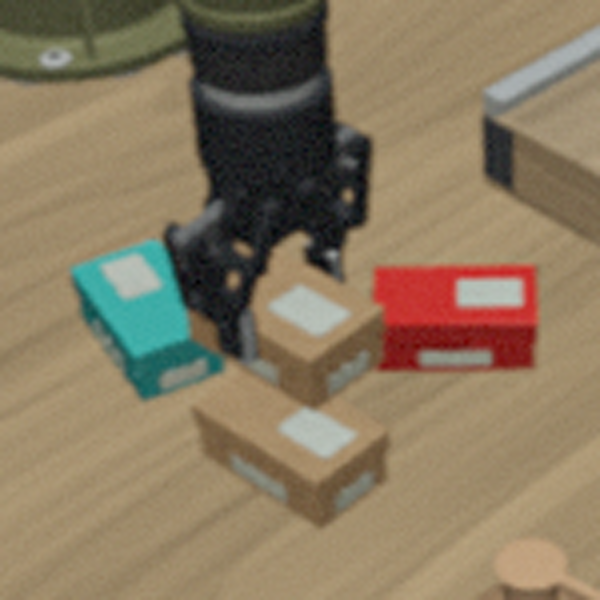

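Run:
```python
from h import *
C=cam('wrist'); T=tool(); k=np.linalg.inv(C[0]); M=optics.calibration('wrist')['mount']
def tc(p,y):
    d=M[:3,:3]@(k@[p[0],p[1],1]); s=(y-M[1,3])/d[1]; return np.round(M[:3,3]+s*d,1)
print(tc((262,172),74.2),tc((367,172),74.2)); print(tc((231,197),-12.5),tc((415,197),-12.5))
# bottom near edge of upper: 
print(tc((248,186),27.5),tc((398,186),27.5)); print(T.round(3))
im=cv2.imread('pics/w20.png'); cv2.imwrite('pics/c20.png',cv2.resize(im[150:230,215:430],None,fx=3.6,fy=3.6,interpolation=cv2.INTER_CUBIC))
```

```text
[-50.8  74.2 -32.9] [-50.8  74.2  24.8]
[-52.5 -12.5 -28.6] [-52.5 -12.5  29.7]
[-50.   27.5 -31.3] [-50.   27.5  32.4]
[[ 9.98000e-01  2.00000e-03 -6.30000e-02  5.29662e+02]
 [ 6.30000e-02  1.00000e-03  9.98000e-01 -2.36120e+02]
 [ 2.00000e-03 -1.00000e+00  1.00000e-03  1.14212e+02]
 [ 0.00000e+00  0.00000e+00  0.00000e+00  1.00000e+00]]
```

View pics/c20.png

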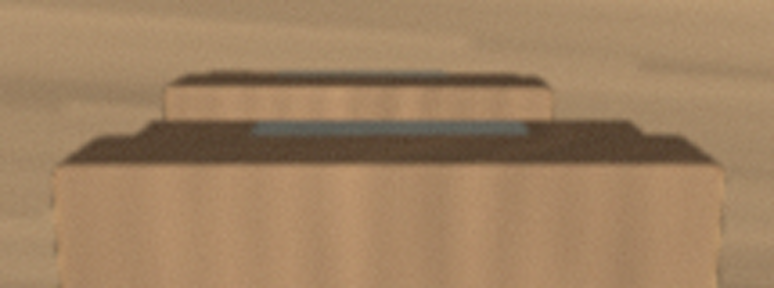

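Request:
carry_out(increments=[[0.05, 0.001, 0.008, -0.002, 0], [0.05, 0.003, 0.02, -0.004, 0], [0.05, 0.003, 0.031, -0.004, 0], [0.05, 0.003, 0.038, -0.004, 0], [0.05, 0.003, 0.041, -0.004, 0]])

```text
clock: 25.65
tcp_pos: [532.0, -239.6, 71.5]
ee_rot: [0.708, -0.706, -0.022, 0.022]
contact_force: [0.7, 0.5, -2.4]
opening: 59.1
```

Request:
carry_out(increments=[[0.05, 0, 0.001, 0, 0], [0.05, 0, 0.002, 0, 0]])

```text
clock: 25.85
tcp_pos: [531.9, -239.6, 69.4]
ee_rot: [0.708, -0.706, -0.022, 0.022]
contact_force: [-0.3, 0.2, -2.7]
opening: 59.2
```

Run:
```python
from h import *
im,C=snap('wrist','w21.png'); cv2.imwrite('pics/c21.png',cv2.resize(im[150:230,215:430,::-1],None,fx=3.6,fy=3.6,interpolation=cv2.INTER_CUBIC)); go(532,-239,67.5,0.062); print(robot.get_obs()['contact_force'])
```

```text
TCP [ 532.  -239.6   69.5] yaw 0.0622 -> inc [0.     0.002  0.0006] turn 0.0002 n>= 0.0 0.0
[ 0.15239979 -0.02841315 -1.93248521]
```

View pics/c21.png

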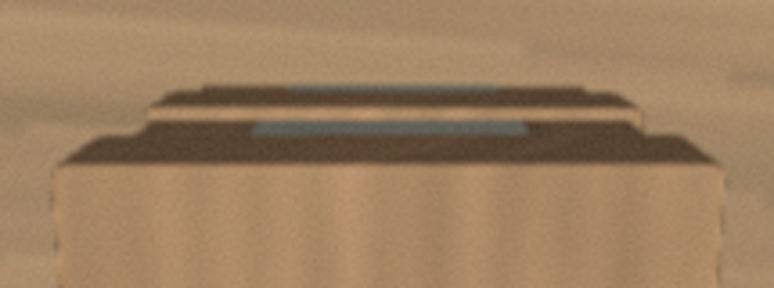

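Request:
carry_out(increments=[[0.05, -0.0015, 0.0005, 0, 0], [0.05, -0.0015, 0.0013, 0, 0], [0.05, -0.0015, 0.002, 0, 0], [0.05, -0.0015, 0.0027, 0, 0]])

```text
clock: 26.3
tcp_pos: [530.6, -239.9, 67.7]
ee_rot: [0.707, -0.706, -0.022, 0.022]
contact_force: [-4.3, 1.6, 9.1]
opening: 59.4
```

Contact at 9 N. Release and rise.

Request:
carry_out(increments=[[0.066, 0, -0.0005, 0, 0], [0.075, 0, -0.001, 0, 0], [0.085, 0, -0.001, 0, 0], [0.085, 0, -0.012, 0, 0], [0.085, 0, -0.04, 0, 0]])

```text
clock: 26.8
tcp_pos: [528.8, -239.1, 106.3]
ee_rot: [0.708, -0.705, -0.021, 0.023]
contact_force: [-0.2, 0.1, 0.5]
opening: 85.2
```

Request:
carry_out(increments=[[0.085, 0, -0.045, 0, 0], [0.085, 0, -0.085, 0, 0], [0.085, 0, -0.1, 0, 0], [0.085, 0, -0.1, 0, 0]])

```text
clock: 27.2
tcp_pos: [531.1, -240.4, 210.3]
ee_rot: [0.707, -0.706, -0.023, 0.021]
contact_force: [-0.4, -0.5, -0.6]
opening: 84.9
```

Run:
```python
from h import *
im,C=snap('wrist','w22.png'); a,_=snap('scene','s22.png'); b,_=snap('top','t22.png'); 
cv2.imwrite('pics/c22.png',np.hstack([cv2.resize(a[210:310,180:280,::-1],(400,400),interpolation=cv2.INTER_CUBIC),cv2.resize(b[200:300,340:440,::-1],(400,400),interpolation=cv2.INTER_CUBIC)]))
o=robot.get_obs(); print(o['clock'],o['tcp_pos'],o['contact_force'],o['joint_vel'].round(3))
```

```text
27.35 [ 528.5373971  -239.19668578  205.41973646] [ 0.41310178  0.76597693 -0.60247487] [-0.001  0.013 -0.016  0.001  0.001  0.001]
```

View pics/w22.png

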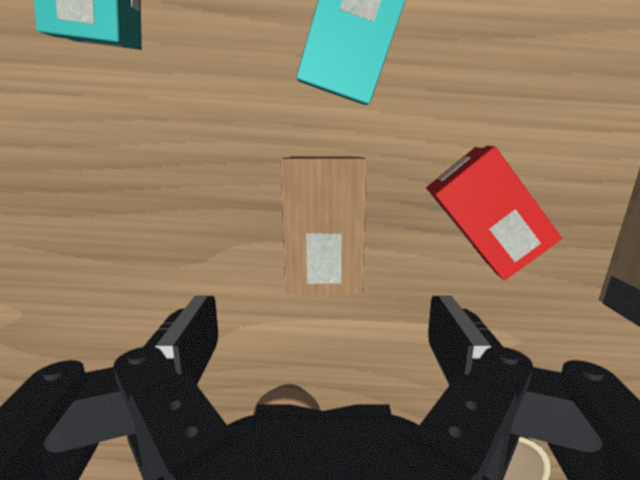

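View pics/c22.png

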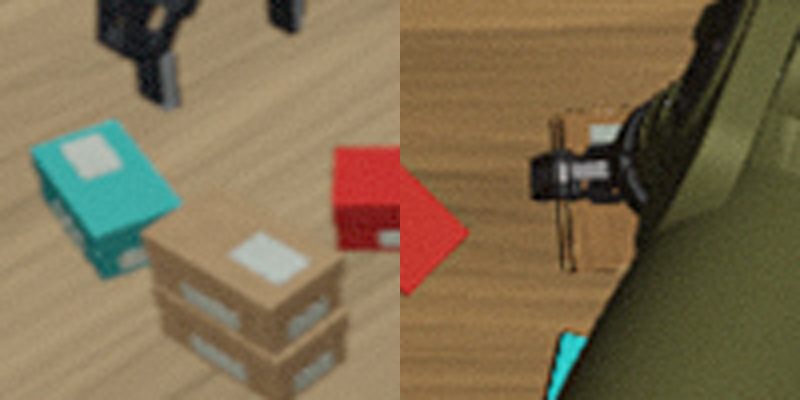

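View pics/s22.png

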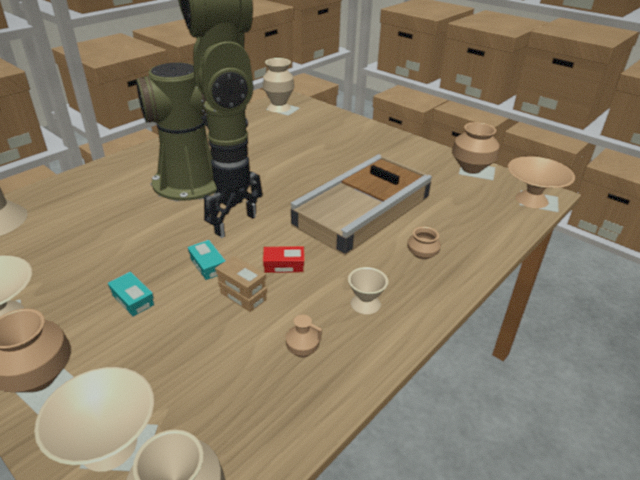

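View pics/t22.png

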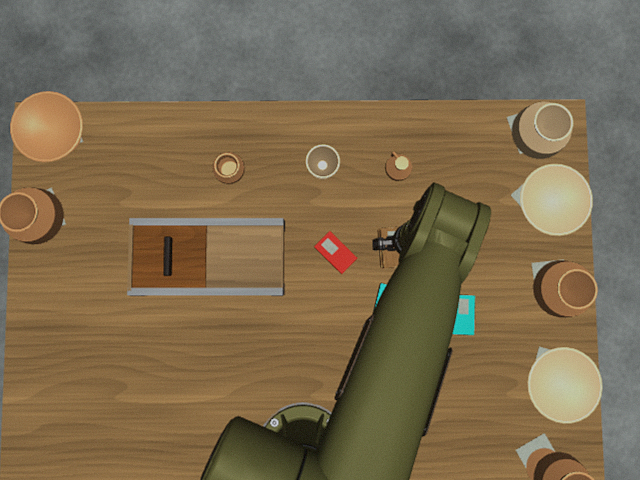

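Run:
```python
from h import *
C=cam('wrist')
box(C,[(282,158),(366,157),(363,294),(286,294)],80)
D=cam('scene')
a=cv2.imread('pics/s22.png'); 
for (x,y,w,z) in [(531.3,-238.3,.062,40),(531.3,-238.3,.062,80)]:
    for p in proj(D,corners(x,y,w,[z])): cv2.circle(a,tuple(int(round(v*1)) for v in p),0,(0,0,255),-1)
cv2.imwrite('pics/o22.png',cv2.resize(a[240:320,200:290],None,fx=7,fy=7,interpolation=cv2.INTER_NEAREST)); print(robot.get_obs()['clock'],robot.get_obs()['contact_force'])
```

```text
c [ 523.8 -237.3   80. ] L,W 101.7 58.0 yaws 0.067 0.067
27.35 [ 0.41310178  0.76597693 -0.60247487]
```

View pics/o22.png

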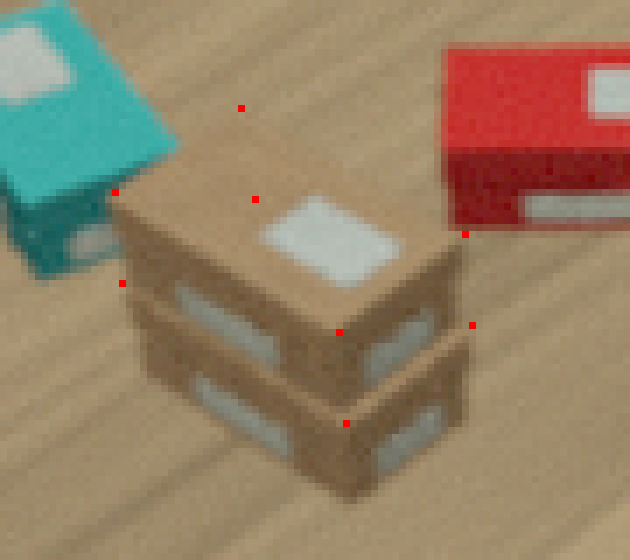

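Request:
carry_out(increments=[[0.085, -0.04, 0.02, 0, 0], [0.085, -0.07, 0.03, 0, 0], [0.085, -0.07, 0.03, 0, 0], [0.085, -0.07, 0.03, 0, 0], [0.085, -0.07, 0.03, 0, 0]])

```text
clock: 27.85
tcp_pos: [459.3, -243.6, 175.6]
ee_rot: [0.708, -0.705, -0.021, 0.024]
contact_force: [0.4, 0.1, 0.8]
opening: 85.3
```

Run:
```python
from h import *
o=robot.get_obs(); im,C=snap('wrist','w23.png'); print(o['tcp_pos'],robot.get_obs()['tcp_pos'])
cv2.imwrite('pics/c23.png',cv2.resize(im[20:220,230:430,::-1],None,fx=3,fy=3,interpolation=cv2.INTER_CUBIC))
```

```text
[ 459.34361516 -243.60623422  175.62337216] [ 459.6313358  -243.62173146  175.82473958]
```

View pics/w23.png

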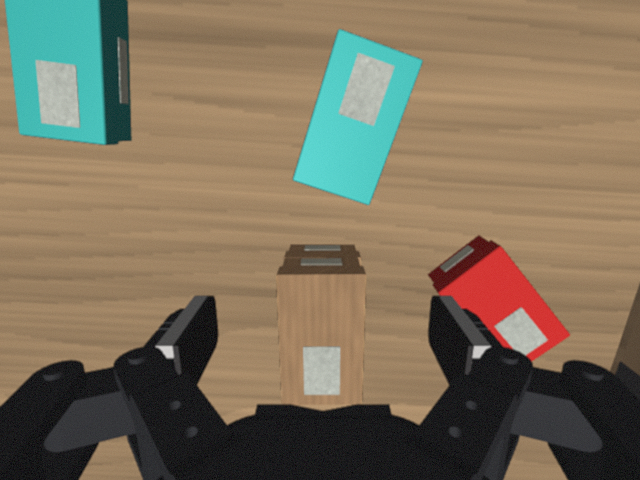

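Run:
```python
from h import *
im=cv2.imread('pics/w23.png')
cv2.imwrite('pics/c23.png',cv2.resize(im[235:285,265:375],None,fx=7,fy=7,interpolation=cv2.INTER_CUBIC))
C=cam('wrist')
box(C,[(277.5,274),(365,274),(365,378),(277.5,378)],80)
```

```text
c [ 517.8 -240.1   80. ] L,W 80.6 60.5 yaws 0.062 0.06
```

View pics/c23.png

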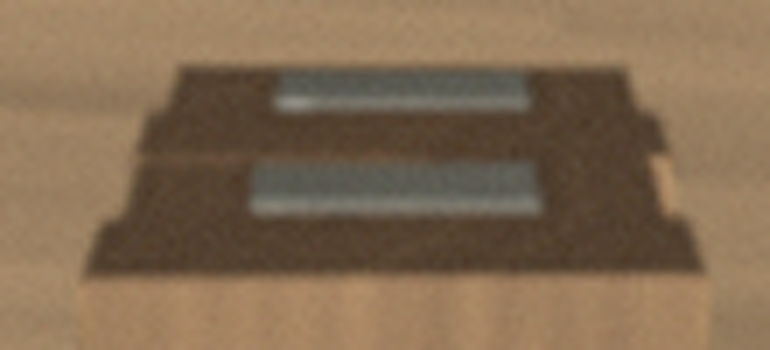

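Run:
```python
from h import *
C=cam('wrist')
u=toz(C,[(277.1,273.9),(366.1,273.9)],80); l=toz(C,[(284.7,257.2),(360,257.3)],40); print(u.round(1),l.round(1),(u.mean(0)-l.mean(0)).round(1))
```

```text
[[ 479.3 -271.6   80. ]
 [ 475.7 -213.    80. ]] [[ 481.7 -270.4   40. ]
 [ 478.2 -212.6   40. ]] [-2.5 -0.8 40. ]
```

Run:
```python
from h import *
print(order.sign_off(), robot.get_obs()['clock'])
```

```text
the job is handed in; nothing more can be done
the job is handed in; nothing more can be done
```

The job is handed in. All the task steps were done in about 28 s of the 72 s allowed. No verdict is reported on hand-in.

**What I did:**
- Set the top box aside, about 0.17 m from the stack.
- Laid the middle box in the open bay, setting it down with light contact of about 20 N.
- Pushed the hatch home with the fingers straddling its grip.
- Put the top box back on the bottom box, with a contact of about 9 N.

**Last checks:**
- **Middle box:** it lay flat and about centred in the open part of the bay when seen from above. That was before the hatch covered it.
- **Hatch:** the push force rose from about 2 N while sliding to 10–13 N with no further travel. The picture put the panel within about 1 mm of the frame.
- **Top box on bottom box:** the offset is about 2.5 mm in x and 1 mm in y, with the two boxes aligned to about 0.02 rad or better.
- **Surroundings:** the three pieces of pottery and the red and turquoise boxes look unmoved in the scene and top views. I judged this by eye and did not measure it.
- **Gripper:** it was clear of everything, with contact force near zero.

**One check that disagreed:** an earlier picture of the restacked box suggested a shift of 7.5 mm in x. The arm was still settling when it was taken, and a second picture taken with the arm nearly still gave the 2.5 mm above. Both values are within the 12 mm limit.

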